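# Cock the can crusher's ejector plate with a tamper

### The arm

A 6-joint arm with a two-finger parallel gripper is mounted at the origin on the work surface. World frame = base frame: x ahead of the robot, y to its left, z up, the work surface at z = 0. Lengths are in m, angles in rad, forces in N, time in s.
With the tool pointing down it reaches from about 0.25 to 0.775 m from the base axis. Payload 4 kg.
Tool frame: the origin (TCP) lies on the centre line of the jaws, within the pads' length; the fingertips stand 19 mm ahead of it and the grasp point (between the pads) is the TCP; x points along the fingers, z is the direction in which the jaws open and shut, and the axes are right-handed (so a half turn about x gives the same grasp; the last joint's range is limited). The gripper opens to 94 mm and grips with 3 to 60 N. Pads are 16 mm wide; open, the fingers measure 119 mm over their backs; the gripper's body (75 mm by 177 mm) begins 78 mm behind the grasp point.
Start: joints at [1.168, 0.087, 1.371, -0, 1.684, -0.103], TCP at [0.162, 0.525, 0.225] pointing down, gripper open.
Joint ranges: [-3.1, 3.1], [-0.76, 2.03], [0.27, 2.55], [-1.08, 4.22], [0.17, 2.65], [-2.57, 2.57]. Speed limits (rad/s): [2.79, 2.79, 3.14, 3.14, 3.14, 3.14].

### API

Orientations are given as [roll, pitch, yaw] about the fixed x, y, z axes, in that order (R = Rz(yaw) Ry(pitch) Rx(roll)).
In Python, from bench import robot, snapshot, camera_params gives the robot as it stands.
- The arm moves only by the tool step_arm, never from a script. Its argument "motion" is text: rows parted by semicolons, each of 7 numbers parted by spaces: the opening in per cent of the stroke, from 0 (shut) to 100 (fully open), then the shift along the tool's x, y, z in cm, then the turn, a rotation vector about the tool's x, y, z in rad. A call has 1 to 20 rows; each row shifts and turns the commanded pose from where the row before left it, along the tool's axes as they then stand; what a row does not reach is not made up. A row lasts 1/12 s, in which the tool goes at most 41.7 mm and 7.16 degrees, less where a joint would pass 70% of its speed; a pose out of reach is approached as far as the arm can. A call with a gripper value outside its range is refused whole. The fingers move at their own pace and stop on an object; the grip force is fixed at half the most. Time passes only in rows, so rows that do not move let the fingers close. It gives the time, the measured TCP pose, the force and the opening at its end, in the units of the state.
- robot.get_obs(): the state, without advancing time (a new reading comes with each control period).
- snapshot(name): name is "scene" or "side" or "wrist"; returns the picture (480x640x3 uint8, red, green, blue); there is no depth.
- camera_params(name): a dict with "fx", "fy", "cx", "cy" (pixels), "R" (3x3) and "t" (3): a world point X has camera coordinates R X + t. Camera axes: x right, y down, z forward; pixel columns grow to the right and rows downward; lengths in m; the calibration is good to about 2 mm. The wrist camera is an equidistant fisheye: a pixel r from the principal point sees the ray r / f radians off the axis. A picture is of the moment at which its call begins: read the wrist's pose just before it. camera_params takes no time and is no camera call; for the wrist camera it gives the pose at the moment of the call.
- robot.close_job(): hands the job in, once; it reports no verdict.
The state is a dict: "time": time; "joint_positions": joint angles; "qvel": joint speeds; "joint_torque": joint torques, N m; "tool_pos": TCP position; "ee_rot": TCP orientation; "wrist_force": force on the tool from outside, world axes, zero at the start; "wrist_torque": the same for the moment, N m; "width": finger opening in m.
Only numpy, scipy, OpenCV 4.12 (cv2) and the standard library are available. Lean on these libraries where they do the work, as an engineer would, in place of code of your own. Each camera call takes 0.05 s, during which the arm holds its last target.

### The job

Get the can crusher ready for the next can: swing its arm right back past upright to its stop, then take the wooden-handled tamper and, holding it upright, press the raised ejector plate squarely down with its flat face until the plate bottoms out level and both brass catches snap over it. Stand the tamper upright on the floor of the grey dish and let go, leaving the plate caught down level and the arm back. Keep the fingers off the plate (the catches pinch) and leave everything else where it stands.

Things in the scene. Friction and masses are not known exactly. Their poses are not given: they have to be found in the camera images.
- crusher: Aluminium can crusher, screwed down. Origin on the bench under the centre of its round cup; x towards its hinge (the back), y to its left. Base 120 mm wide, x from -75 to +125 mm. Cup 112 mm across, rim 40 mm up. Grey catch housings left and right reach y 88 mm (pull knobs 98), 60 mm up; a sloped brass nose comes in from each to y 40 mm, 58 mm up. Hinge cheeks behind the cup are 120 mm tall.
- lever_hinge (a point): Centre of the arm's hinge pin, in the crusher's frame at x +78 mm, z 100 mm; the pin runs along the crusher's y axis.
- crusher_arm (a joint): Angle of the crusher's arm: 0 = closed, level over the cup, pointing to the crusher's -x; grows as its handle is raised, 1.57 upright, 1.85 (its stop) leaning back. Stiff hinge: it stays wherever it is left; raising it takes about 3 to 8 N at the handle.
- lever_handle (a point): Middle of the arm's tube handle: black grip 25 mm across, 90 mm long, parallel to the hinge pin, 190 mm from it, between two 8 x 22 mm side links 100 mm apart inside. The next part between the links is the ram beam, 78 mm from the hinge, with a steel ram 60 mm across that hangs 30 mm below the arm's centre line. Its frame turns with the arm.
- ejector (a joint): How far the sprung ejector plate is pressed down: 0 = fully raised, 0.0265 m = bottomed. Spring force from 3 N (raised) to 10 N (bottomed), plus up to about 5 N while the catches are pushed aside. Let go after both catches have snapped over it, it comes up only to about 0.0225 m; else it springs back up.
- ejector_plate: The round steel ejector plate, 90 mm across, 5 mm thick, in the crusher's cup; origin at the centre of its top face, z axis normal to it. Besides moving down it can rock up to 8 degrees any way, and follows a tilted tamper; a crooked plate is missed by one catch.
- plate_top (a point): Centre of the ejector plate's top face: 64 mm above the bench when raised, 37.5 mm when bottomed, about 41.5 mm when caught. At the start the arm's ram is over it.
- tamper_mid (a point): Centre (half-way up) of the tamper, 65 mm above its flat face and 65 mm below its top; z axis up along the handle. Steel disc 60 mm across at the bottom, waist above, straight round wooden handle 32 mm across from 56 to 118 mm above the face; 0.2 to 0.4 kg. Stands upright on the bench at the start.
- tamper_face (a point): Centre of the tamper's flat lower face.
- dish_floor (a point): Centre of the flat inner floor of the loose round grey ceramic dish, 6 mm above the bench; floor 90 mm across, rim 124 mm across and 24 mm high, 0.55 kg.
- jar_a_mid (a point): Centre of an empty glass jar with steel lid, 76 mm across, 125 mm tall.
- jar_b_mid (a point): Centre of the other, like glass jar, 76 mm across, 125 mm tall.
- bottle_mid (a point): Centre of a green glass bottle, 68 mm across, 145 mm tall.
- pot_mid (a point): Centre of a terracotta pot, 84 mm across, 80 mm tall.
- can_blue_mid (a point): Centre of an empty drinks can painted blue, behind the crusher, 66 mm across, 115 mm tall.
- can_orange_mid (a point): Centre of an empty drinks can painted orange, behind the crusher, 66 mm across, 115 mm tall.
There are look-alikes about, which are no part of the job. Of the things that look like the part that bears tamper_mid, take the one that is nearest to the robot's base at the start.

How it is judged:
On the way, in this order (a step that is already met when the one before it is completed fails the run):
1. the crusher's arm is back past upright, at or near its stop (value of joint crusher_arm above 1.7 rad), for 0.2 s.
2. the plate is bottomed and level under the upright tamper's face (value of joint ejector above 0.0245 m and angle between plate_top's own z axis and vertical below 0.07 rad and angle between tamper_mid's own z axis and vertical below 0.1 rad and horizontal distance between tamper_face and plate_top below 0.03 m and z of tamper_face in the frame of plate_top below 0.005 m), for 0.2 s.
At the end, for the whole second after the job is handed in: The arm is back beyond 1.7 rad; the ejector plate, with nothing on it, is caught at least 20 mm down and within 4 degrees of level; the tamper stands upright (within 6 degrees), its face on the dish's floor, within 30 mm of its centre, released; the dish is within 40 mm of where it was (value of joint crusher_arm above 1.7 rad and value of joint ejector above 0.02 m and angle between plate_top's own z axis and vertical below 0.07 rad and horizontal distance between tamper_face and dish_floor below 0.03 m and z of tamper_face in the frame of dish_floor between -0.006 and 0.006 m and angle between tamper_mid's own z axis and vertical below 0.1 rad and distance of dish_floor from where it was at the start of the episode below 0.04 m); the robot touches nothing.
It fails at once if the fingers press on the ejector plate (contact force between the fingers and ejector_plate above 1 N).
It fails at once if a glass jar or the bottle is shoved more than 30 mm or knocked over (distance of any of jar_a_mid, jar_b_mid, bottle_mid from where it was at the start of the episode above 0.03 m or angle between any of jar_a_mid, jar_b_mid, bottle_mid's own z axis and vertical above 0.5 rad).
It fails at once if the pot is shoved more than 30 mm or knocked over (distance of pot_mid from where it was at the start of the episode above 0.03 m or angle between pot_mid's own z axis and vertical above 0.5 rad).
It fails at once if a drinks can is shoved more than 30 mm or knocked over (distance of any of can_blue_mid, can_orange_mid from where it was at the start of the episode above 0.03 m or angle between any of can_blue_mid, can_orange_mid's own z axis and vertical above 0.5 rad).
It also fails if it takes over 72 s, if anything falls off the work surface, if the arm or the gripper's body presses on something with over 40 N, if the wrist force passes 120 N, or if a joint passes its speed limit or range.

## Working session

There is one attempt and no reset: what is moved stays moved. The work goes in short steps, Python scripts to look and compute and a tool call to move; the robot and the scene stay as the last step left them, time stands still between calls to the robot, and variables do not carry over. Pictures are saved under pics/ and viewed, and the job is handed in when it is done.

Besides the shell and the picture viewer there is one more tool, called after "Call:" as name(argument=value, ...) on one line, values as JSON. step_arm: Moves the arm, as the interface text tells. Its arguments: {"type":"object","properties":{"motion":{"type":"string"}},"required":["motion"]}

```bash
mkdir -p pics; ls
python3 - <<'E'
from bench import robot, snapshot, camera_params
import cv2, numpy as np
o=robot.get_obs()
for k,v in o.items(): print(k,np.round(v,4))
for n in ["scene","side","wrist"]:
    im=snapshot(n); cv2.imwrite(f"pics/{n}0.png",im[:,:,::-1])
    p=camera_params(n); print(n,{k:np.round(v,4).tolist() for k,v in p.items()})
E
```

```text
pics
time 0.0
joint_positions [ 1.1679  0.0879  1.3722 -0.      1.6836 -0.1031]
qvel [-0.0002 -0.0007  0.0014 -0.0009  0.0019  0.0005]
joint_torque [-1.60000e-03 -3.40171e+01 -3.02431e+01  7.16000e-02  3.29000e-02
 -2.00000e-04]
tool_pos [0.1622 0.525  0.2233]
ee_rot [ 3.0482  1.5686 -1.9639]
wrist_force [ 0.6311  1.7727 -0.4096]
wrist_torque [-0.0324 -0.03    0.0126]
width 0.0937
scene {'fx': 437.8535, 'fy': 437.8535, 'cx': 321.7168, 'cy': 250.7189, 'R': [[0.6522, 0.7578, 0.0186], [0.4031, -0.3259, -0.8552], [-0.642, 0.5653, -0.518]], 't': [-0.3677, -0.141, 1.5314]}
side {'fx': 519.2283, 'fy': 519.2283, 'cx': 321.7164, 'cy': 240.9521, 'R': [[-0.9309, -0.3647, -0.0193], [-0.2624, 0.7048, -0.6591], [0.254, -0.6085, -0.7518]], 't': [0.5413, 0.2178, 1.423]}
wrist {'fx': 371.6483, 'fy': 371.6483, 'cx': 323.206, 'cy': 238.9141, 'R': [[0.2968, 0.9549, -0.0027], [0.9231, -0.2862, 0.2567], [0.2444, -0.0787, -0.9665]], 't': [-0.5474, -0.026, 0.3904]}
```

View pics/scene0.png

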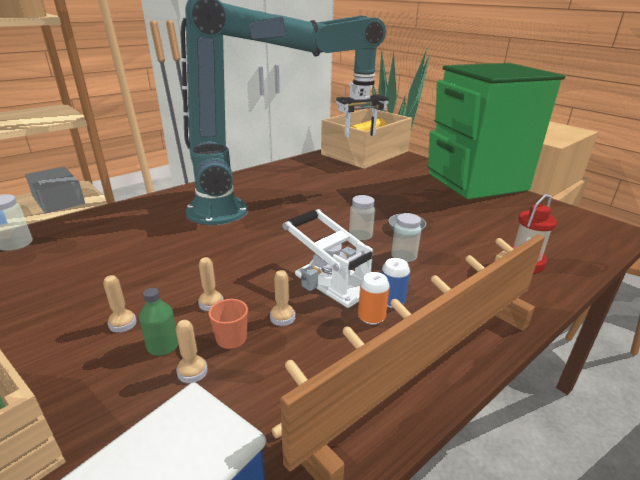

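View pics/side0.png

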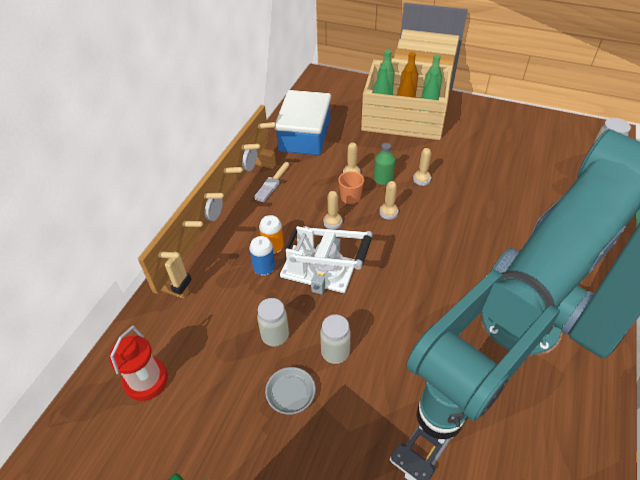

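View pics/wrist0.png

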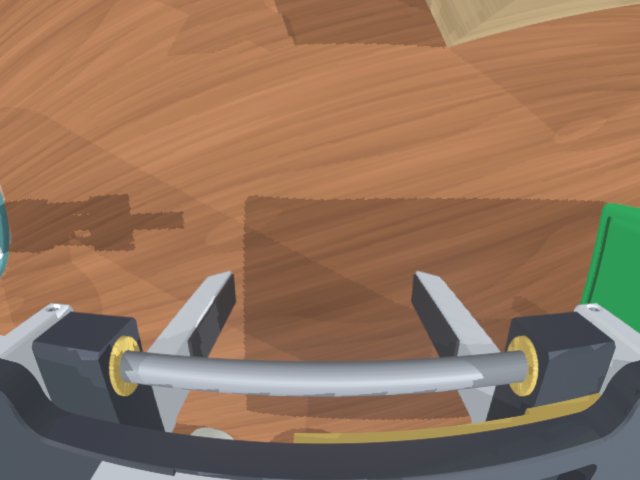

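```bash
cat > h.py <<'E'
import numpy as np, cv2
from bench import robot, snapshot, camera_params
def cam(n):
    p=camera_params(n); return p
def ray(n,u,v,p=None):
    p=p or camera_params(n)
    R=np.array(p['R']);t=np.array(p['t'])
    x=(u-p['cx'])/p['fx'];y=(v-p['cy'])/p['fy']
    if n=='wrist':
        r=np.hypot(x,y); d=np.array([x/r*np.sin(r),y/r*np.sin(r),np.cos(r)]) if r>1e-9 else np.array([0,0,1.])
    else: d=np.array([x,y,1.])
    d=R.T@d; return -R.T@t, d/np.linalg.norm(d)
def onz(n,u,v,z,p=None):
    o,d=ray(n,u,v,p); return o+d*(z-o[2])/d[2]
def proj(n,X,p=None):
    p=p or camera_params(n)
    c=np.array(p['R'])@np.array(X)+np.array(p['t'])
    if n=='wrist':
        r=np.hypot(c[0],c[1]);a=np.arctan2(r,c[2]);k=a/r if r>1e-9 else 0
        return np.array([p['cx']+p['fx']*k*c[0],p['cy']+p['fy']*k*c[1]])
    return np.array([p['cx']+p['fx']*c[0]/c[2],p['cy']+p['fy']*c[1]/c[2]])
def tri(obs):
    A=np.zeros((3,3));b=np.zeros(3)
    L=[ray(*o) for o in obs]
    for o,d in L:
        P=np.eye(3)-np.outer(d,d);A+=P;b+=P@o
    X=np.linalg.solve(A,b)
    return X,[float(np.linalg.norm((np.eye(3)-np.outer(d,d))@(X-o))) for o,d in L]
def crop(src,dst,u0,v0,u1,v1,k):
    im=cv2.imread(src)[v0:v1,u0:u1]; cv2.imwrite(dst,cv2.resize(im,None,fx=k,fy=k,interpolation=cv2.INTER_CUBIC))
E
python3 - <<'E'
from h import *
crop('pics/scene0.png','pics/s0c.png',260,180,440,330,4)
crop('pics/side0.png','pics/d0c.png',230,200,390,320,5)
crop('pics/side0.png','pics/d0t.png',310,120,450,240,5)
E
```

```text
(no output)
```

View pics/s0c.png

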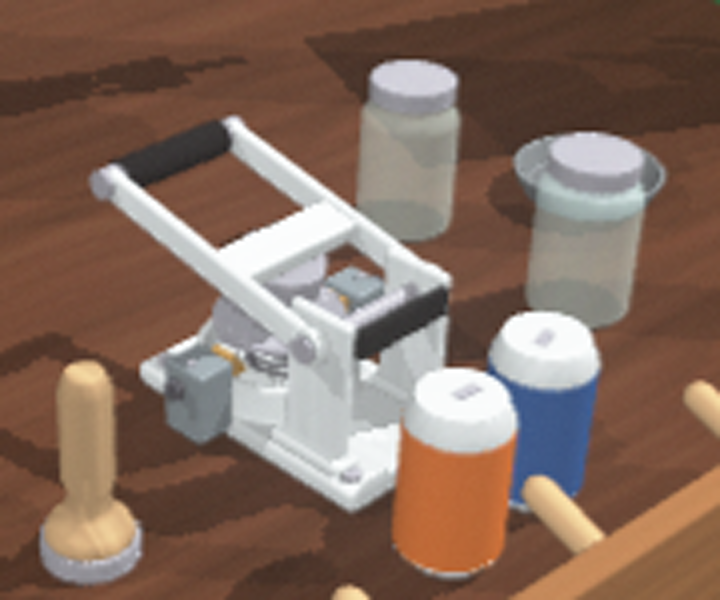

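View pics/d0c.png

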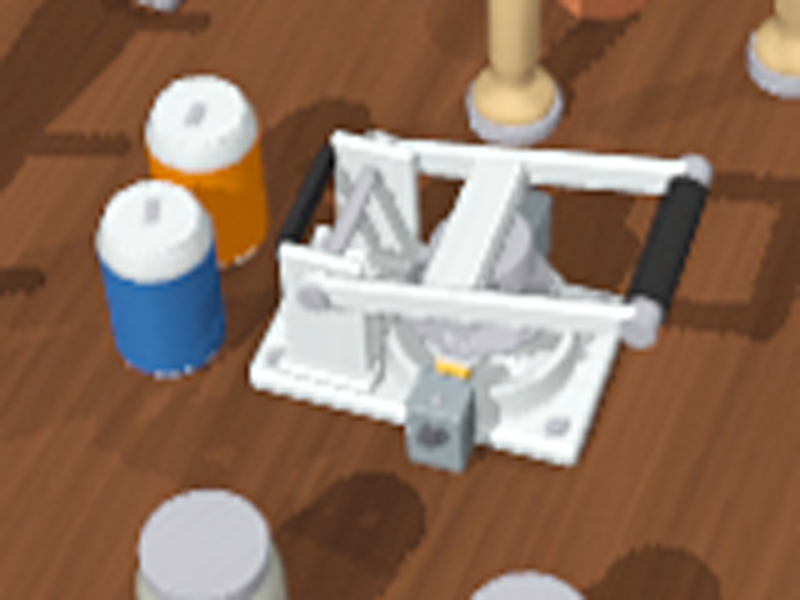

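View pics/d0t.png

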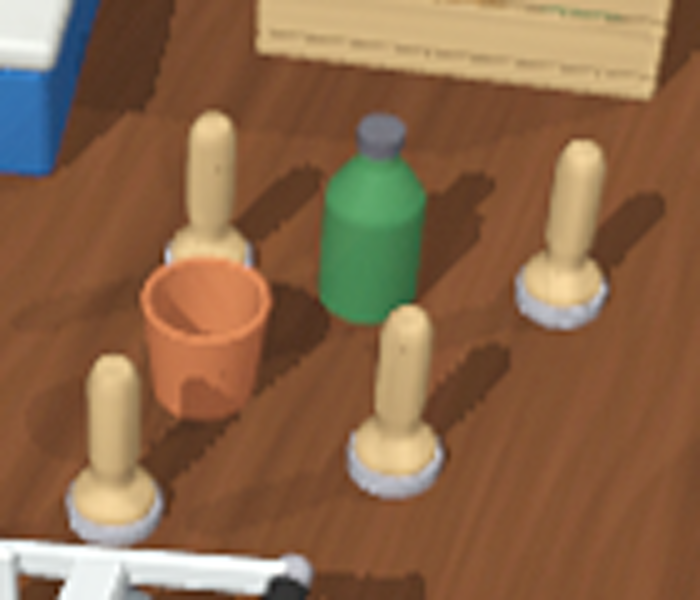

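Run:
```python
from h import *
f=lambda x:np.round(x,4)
c=lambda x,y:(310+x/5,120+y/5)
tops={'A':[(112,363),(281.5,274)],'D':[(409,313),(207,261)],'R':[(583,147),(114,279)],'B':[(212,119),(186,324)]}
for k,(a,b) in tops.items():
    X,e=tri([('side',*c(*a)),('scene',*b)]);print(k,f(X),f(e),'r',f(np.hypot(*X[:2])), f(onz('side',*c(*a),.128)))
d=lambda x,y:(230+x/5,200+y/5); s=lambda x,y:(260+x/4,180+y/4)
P={'gripR':[d(690,180),s(118,172)],'gripL':[d(645,308),s(228,134)],'hingeR':[None,s(306,346)],
'pinL':[d(314,297),None]}
H={}
for k in ['gripR','gripL']:
    X,e=tri([('side',*P[k][0]),('scene',*P[k][1])]);print(k,f(X),f(e));H[k]=X
# base corners z ~ ?
for nm,uv in [('front-left corner',d(570,462)),('back-left',d(255,382))]:
    print(nm,f(onz('side',*uv,0.0)),f(onz('side',*uv,0.01)))
for nm,uv in [('back right',s(352,505)),('front right',s(150,372))]:
    print(nm,f(onz('scene',*uv,0.0)),f(onz('scene',*uv,0.01)))
print('left cheek', f(onz('side',*d(314,297),.1)), 'right', f(onz('scene',*s(306,346),.1)))
print('dish', f(onz('side',290.5,389,.024)))
for n,uv in [('jarA',(272,311)),('jarB',(335.5,328))]: print(n,f(onz('side',*uv,.125)))
```

```text
A [ 0.6127 -0.1678  0.1285] [0.0033 0.0033] r 0.6352 [ 0.6109 -0.1715  0.128 ]
D [ 0.4566 -0.2701  0.1285] [0.0057 0.0057] r 0.5305 [ 0.4539 -0.2772  0.128 ]
R [ 0.3945 -0.461   0.1293] [0.0069 0.0069] r 0.6067 [ 0.3919 -0.4721  0.128 ]
B [ 0.6331 -0.4078  0.1298] [0.0054 0.0054] r 0.753 [ 0.6314 -0.4163  0.128 ]
gripR [ 0.4523 -0.0233  0.144 ] [0.0031 0.0031]
gripL [0.4485 0.072  0.1417] [0.0053 0.0053]
front-left corner [0.481  0.0804 0.    ] [0.4787 0.0872 0.01  ]
back-left [0.6753 0.0914 0.    ] [0.6714 0.0981 0.01  ]
back right [ 0.6803 -0.0142  0.    ] [ 0.6891 -0.0233  0.01  ]
front right [ 0.4855 -0.0208  0.    ] [ 0.4972 -0.0298  0.01  ]
left cheek [0.6301 0.0923 0.1   ] right [ 0.6397 -0.0208  0.1   ]
dish [0.5002 0.4168 0.024 ]
jarA [0.6027 0.283  0.125 ]
jarB [0.4356 0.273  0.125 ]
```

```bash
cat >> h.py <<'E'
from scipy.spatial.transform import Rotation as Ro
def pose():
    o=robot.get_obs(); return np.array(o['tool_pos']),Ro.from_euler('xyz',o['ee_rot']).as_matrix(),o
def down(yaw):  # tool x down, tool z along (cos yaw, sin yaw)
    z=np.array([np.cos(yaw),np.sin(yaw),0]);x=np.array([0,0,-1.]);return np.stack([x,np.cross(z,x),z],1)
def delta(P1,R1,P0=None,R0=None):
    if P0 is None: P0,R0,_=pose()
    return np.round(R0.T@(np.array(P1)-P0)*100,2), np.round(Ro.from_matrix(R0.T@R1).as_rotvec(),3)
E
python3 - <<'E'
from h import *
p,R,o=pose();print(np.round(R,3))
for y in [.06,.06+np.pi]: print(delta([.40,.025,.30],down(y)))
E
```

```text
[[-0.001 -0.955  0.295]
 [-0.002  0.295  0.955]
 [-1.     0.    -0.002]]
(array([ -7.58, -37.48, -40.77]), array([ 1.211e+00, -2.000e-03,  1.000e-03]))
(array([ -7.58, -37.48, -40.77]), array([-1.931e+00, -1.000e-03, -2.000e-03]))
```

Call:
step_arm(motion="60 -0.5 -2.5 -2.72 0 0 0;60 -0.5 -2.5 -2.72 0 0 0;60 -0.5 -2.5 -2.72 0 0 0;60 -0.5 -2.5 -2.72 0 0 0;60 -0.5 -2.5 -2.72 0 0 0;60 -0.5 -2.5 -2.72 0 0 0;60 -0.5 -2.5 -2.72 0 0 0;60 -0.5 -2.5 -2.72 0 0 0;60 -0.5 -2.5 -2.72 0 0 0;60 -0.5 -2.5 -2.72 0 0 0;60 -0.5 -2.5 -2.72 0 0 0;60 -0.5 -2.5 -2.72 0 0 0;60 -0.5 -2.5 -2.72 0 0 0;60 -0.5 -2.5 -2.72 0 0 0;60 -0.5 -2.5 -2.72 0 0 0")

```text
time: 1.4
tool_pos: [0.4004, 0.0231, 0.2996]
ee_rot: [-0.632, 1.57, 0.638]
wrist_force: [0.9, 0.4, -0.1]
width: 0.0563
```

Call:
step_arm(motion="60 0 0 0 0.121 0 0;60 0 0 0 0.121 0 0;60 0 0 0 0.121 0 0;60 0 0 0 0.121 0 0;60 0 0 0 0.121 0 0;60 0 0 0 0.121 0 0;60 0 0 0 0.121 0 0;60 0 0 0 0.121 0 0;60 0 0 0 0.121 0 0;60 0 0 0 0.121 0 0;60 0 0 0 0 0 0;60 0 0 0 0 0 0")

```text
time: 2.4
tool_pos: [0.4001, 0.025, 0.2992]
ee_rot: [2.778, 1.57, 2.842]
wrist_force: [0.0, 0.8, -0.0]
width: 0.0564
```

Run:
```python
from h import *
p,R,o=pose();print(p,np.round(R,3),o['time'],o['joint_positions'])
P=camera_params('wrist');im=snapshot('wrist');cv2.imwrite('pics/w1.png',im[:,:,::-1])
import pickle;pickle.dump(P,open('w1.pkl','wb'))
Rc=np.array(P['R']);c=-Rc.T@np.array(P['t']);print('cam',c,'look',Rc[2],'in tool',R.T@(c-p))
```

```text
[0.40007419 0.02495181 0.29923717] [[-0.    -0.064  0.998]
 [ 0.     0.998  0.064]
 [-1.     0.    -0.   ]] 2.4 [-7.94704286e-02 -2.49869663e-01  1.53698216e+00  1.05773212e-04
  1.85493377e+00 -1.43522848e-01]
cam [0.39506918 0.09779364 0.45817745] look [ 0.01589561 -0.2567138  -0.96635674] in tool [-0.15892805  0.07303911 -0.00039912]
```

View pics/w1.png

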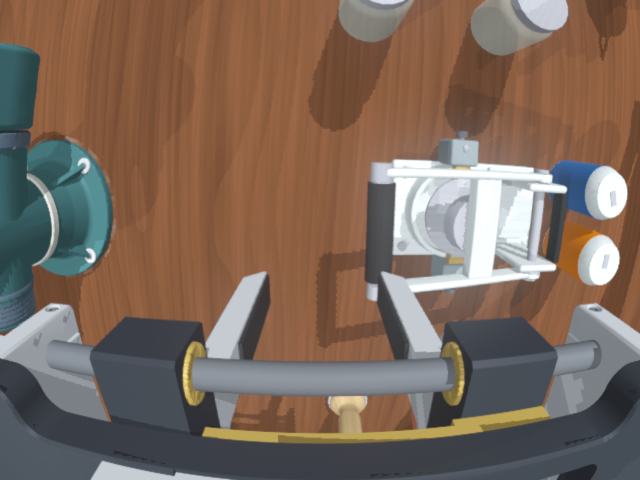

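Run:
```python
from h import *
crop('pics/w1.png','pics/w1c.png',350,120,640,310,2.7)
```

```text
(no output)
```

View pics/w1c.png

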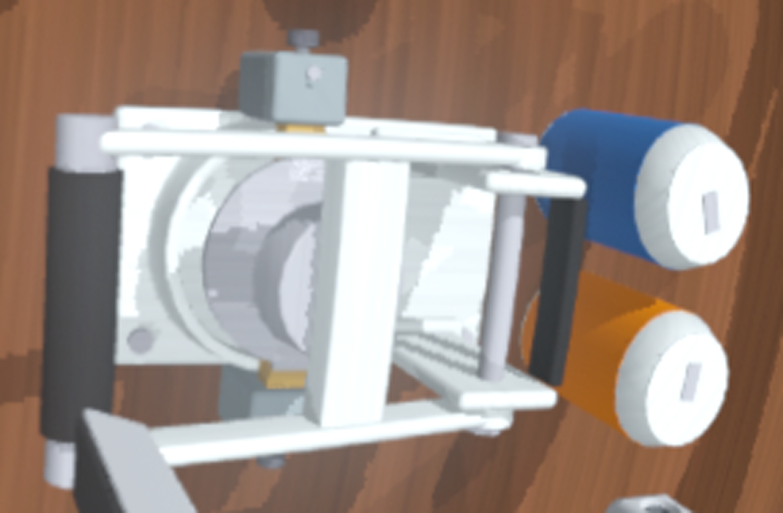

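Run:
```python
from h import *
import pickle
P=pickle.load(open('w1.pkl','rb')); f=lambda x:np.round(x,4)
w=lambda x,y,z:onz('wrist',350+x/2.7,120+y/2.7,z,P)
for z in (.138,.143,.148):
    a,b=w(85,168,z),w(78,440,z);d=a-b;print('grip',z,f((a+b)/2),f(np.linalg.norm(d)),'yaw',np.arctan2(-d[0],d[1]))
a,b=w(517,137,.1),w(493,420,.1);d=a-b;print('hinge',f(a),f(b),f((a+b)/2),f(np.linalg.norm(d)),'yaw',np.arctan2(-d[0],d[1]))
a,b=w(303,32,.03),w(270,465,.03);print('knobs',f(a),f(b))
a,b=w(302,130,.058),w(283,370,.058);d=a-b;print('noses',f(a),f(b),f((a+b)/2),f(np.linalg.norm(d)),np.arctan2(-d[0],d[1]))
# tri with side & scene
d=lambda x,y:(230+x/5,200+y/5); s=lambda x,y:(260+x/4,180+y/4)
for n,pw,ps,pc in [('gripR',(77,450),d(690,180),s(118,172)),('gripL',(85,165),d(645,308),s(228,134))]:
    X,e=tri([('wrist',350+pw[0]/2.7,120+pw[1]/2.7,P),('side',*ps),('scene',*pc)]);print(n,f(X),f(e))
```

```text
grip 0.138 [0.4513 0.0202 0.138 ] 0.0935 yaw 0.07539971878778387
grip 0.143 [0.4504 0.0214 0.143 ] 0.0921 yaw 0.07539971878778318
grip 0.148 [0.4495 0.0226 0.148 ] 0.0906 yaw 0.07539971878778368
hinge [0.6325 0.0938 0.1   ] [ 0.6454 -0.026   0.1   ] [0.6389 0.0339 0.1   ] 0.1205 yaw 0.1072374304395225
knobs [0.5591 0.126  0.03  ] [ 0.5713 -0.0773  0.03  ]
noses [0.552  0.0834 0.058 ] [ 0.5581 -0.0209  0.058 ] [0.555  0.0312 0.058 ] 0.1044 0.057955917378486085
gripR [ 0.4532 -0.0252  0.1445] [0.0023 0.003  0.0038]
gripL [0.4482 0.0703 0.1414] [0.0025 0.0042 0.0065]
```

Call:
step_arm(motion="60 0 -0.3 2.5 0 0 0;60 0 -0.3 2.5 0 0 0;60 3 0 0 0 0 0;60 3 0 0 0 0 0;60 3 0 0 0 0 0;60 3 0 0 0 0 0;60 2 0 0 0 0 0;60 1 0 0 0 0 0;60 0.5 0 0 0 0 0;60 0 0 0 0 0 0")

```text
time: 3.28
tool_pos: [0.4502, 0.022, 0.144]
ee_rot: [2.911, 1.57, 2.973]
wrist_force: [0.5, 0.1, -0.1]
width: 0.0562
```

Call:
step_arm(motion="0 0 0 0 0 0 0;0 0 0 0 0 0 0;0 0 0 0 0 0 0;0 0 0 0 0 0 0;0 0 0 0 0 0 0;0 0 0 0 0 0 0")

```text
time: 3.78
tool_pos: [0.4507, 0.022, 0.145]
ee_rot: [-0.06, 1.57, 0.001]
wrist_force: [0.2, -0.0, 1.3]
width: 0.0245
```

Run:
```python
from h import *
p,R,o=pose();print(p,np.round(R,3),o['time'],o['width'],o['wrist_force'])
P=camera_params('wrist');im=snapshot('wrist');cv2.imwrite('pics/w2.png',im[:,:,::-1])
im=snapshot('side');cv2.imwrite('pics/d2.png',im[:,:,::-1])
crop('pics/d2.png','pics/d2c.png',230,180,430,320,4)
```

```text
[0.45074355 0.02198246 0.14502326] [[ 0.001 -0.061  0.998]
 [ 0.     0.998  0.061]
 [-1.    -0.     0.001]] 3.7833 0.024483563334074775 [ 0.16972545 -0.02441187  1.30236398]
```

View pics/d2c.png

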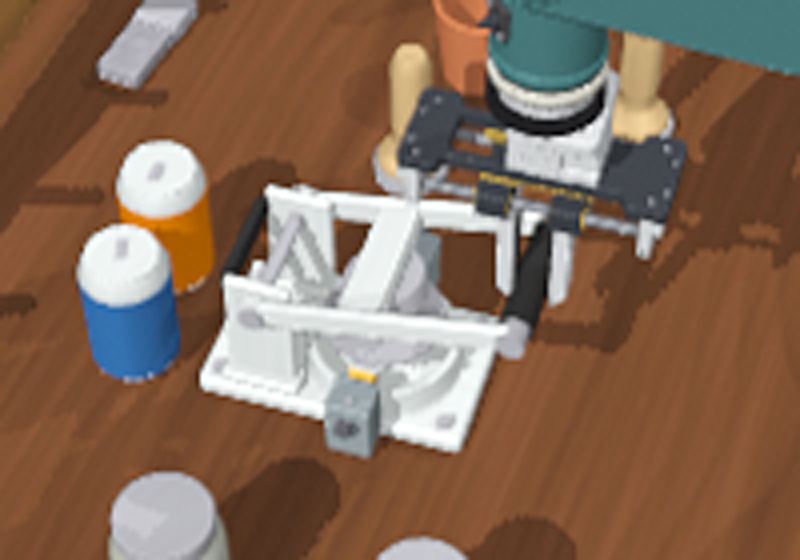

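View pics/w2.png

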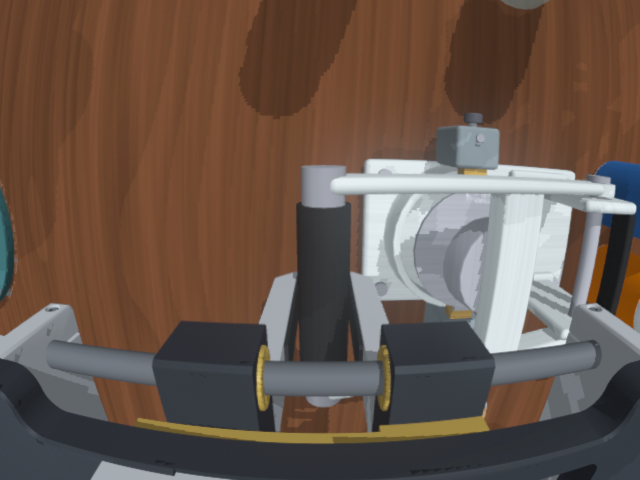

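Run:
```python
import numpy as np
t=np.linspace(.234,1.83,33)
x=-19*np.sin(t);z=-19*np.cos(t)
for i in range(32):
    print(f"0 {x[i+1]-x[i]:.2f} 0 {z[i+1]-z[i]:.2f} 0 0 0",end=';')
    if i%16==15: print()
```

```text
0 -0.92 0 0.24 0 0 0;0 -0.90 0 0.29 0 0 0;0 -0.89 0 0.33 0 0 0;0 -0.87 0 0.38 0 0 0;0 -0.85 0 0.42 0 0 0;0 -0.83 0 0.46 0 0 0;0 -0.80 0 0.50 0 0 0;0 -0.78 0 0.54 0 0 0;0 -0.75 0 0.58 0 0 0;0 -0.72 0 0.62 0 0 0;0 -0.69 0 0.65 0 0 0;0 -0.65 0 0.68 0 0 0;0 -0.62 0 0.72 0 0 0;0 -0.58 0 0.75 0 0 0;0 -0.55 0 0.77 0 0 0;0 -0.51 0 0.80 0 0 0;
0 -0.47 0 0.83 0 0 0;0 -0.42 0 0.85 0 0 0;0 -0.38 0 0.87 0 0 0;0 -0.34 0 0.89 0 0 0;0 -0.29 0 0.90 0 0 0;0 -0.25 0 0.91 0 0 0;0 -0.20 0 0.93 0 0 0;0 -0.16 0 0.93 0 0 0;0 -0.11 0 0.94 0 0 0;0 -0.06 0 0.95 0 0 0;0 -0.01 0 0.95 0 0 0;0 0.03 0 0.95 0 0 0;0 0.08 0 0.94 0 0 0;0 0.13 0 0.94 0 0 0;0 0.17 0 0.93 0 0 0;0 0.22 0 0.92 0 0 0;
```

Call:
step_arm(motion="0 -0.92 0 0.24 0 0 0;0 -0.9 0 0.29 0 0 0;0 -0.89 0 0.33 0 0 0;0 -0.87 0 0.38 0 0 0;0 -0.85 0 0.42 0 0 0;0 -0.83 0 0.46 0 0 0;0 -0.8 0 0.5 0 0 0;0 -0.78 0 0.54 0 0 0;0 -0.75 0 0.58 0 0 0;0 -0.72 0 0.62 0 0 0;0 -0.69 0 0.65 0 0 0;0 -0.65 0 0.68 0 0 0;0 -0.62 0 0.72 0 0 0;0 -0.58 0 0.75 0 0 0;0 -0.55 0 0.77 0 0 0;0 -0.51 0 0.8 0 0 0")

```text
time: 5.22
tool_pos: [0.5298, 0.0267, 0.2719]
ee_rot: [-3.036, 1.557, -2.976]
wrist_force: [-28.2, -2.7, 26.6]
width: 0.0239
```

Run:
```python
from h import *
p,R,o=pose();print(p,np.round(R,3),o['time'],o['width'],o['wrist_force'],o['wrist_torque'])
im=snapshot('side');cv2.imwrite('pics/d3.png',im[:,:,::-1])
crop('pics/d3.png','pics/d3c.png',230,160,430,310,4)
```

```text
[0.52982991 0.02673549 0.2718644 ] [[-0.013 -0.06   0.998]
 [-0.002  0.998  0.06 ]
 [-1.    -0.001 -0.013]] 5.2167 0.023932372849900744 [-28.2211435   -2.68521379  26.57704868] [-5.54022318e-01  6.30655608e+00  5.28498490e-04]
```

View pics/d3c.png

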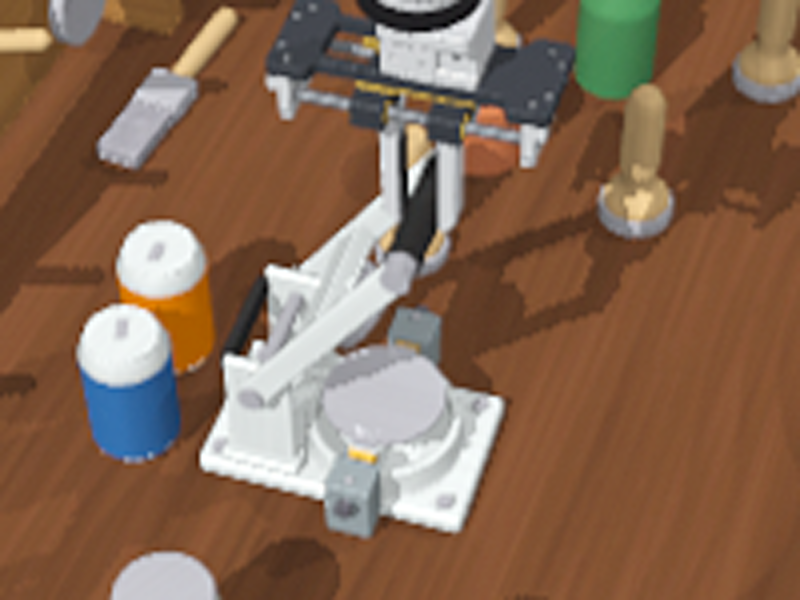

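Run:
```python
from h import *
import pickle
p,R,o=pose();print(p,o['wrist_force'])
P=camera_params('wrist');im=snapshot('wrist');cv2.imwrite('pics/w3.png',im[:,:,::-1]);pickle.dump(P,open('w3.pkl','wb'))
im=snapshot('scene');cv2.imwrite('pics/s3.png',im[:,:,::-1]);crop('pics/s3.png','pics/s3c.png',260,150,440,300,4)
```

```text
[0.53220872 0.02682127 0.27342325] [-23.62026722  -2.85889157  25.30413388]
```

View pics/w3.png

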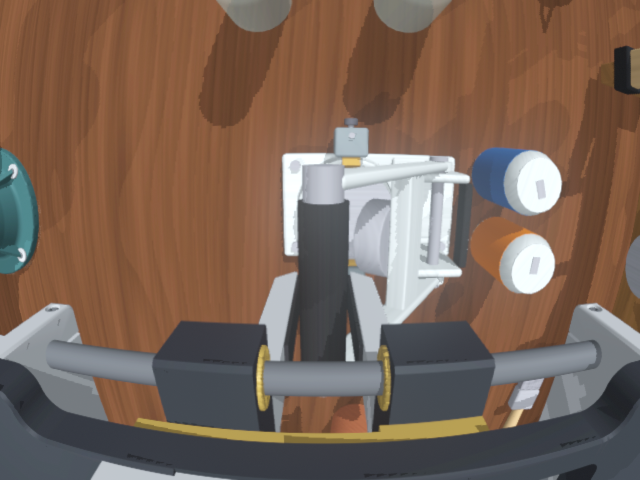

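View pics/s3c.png

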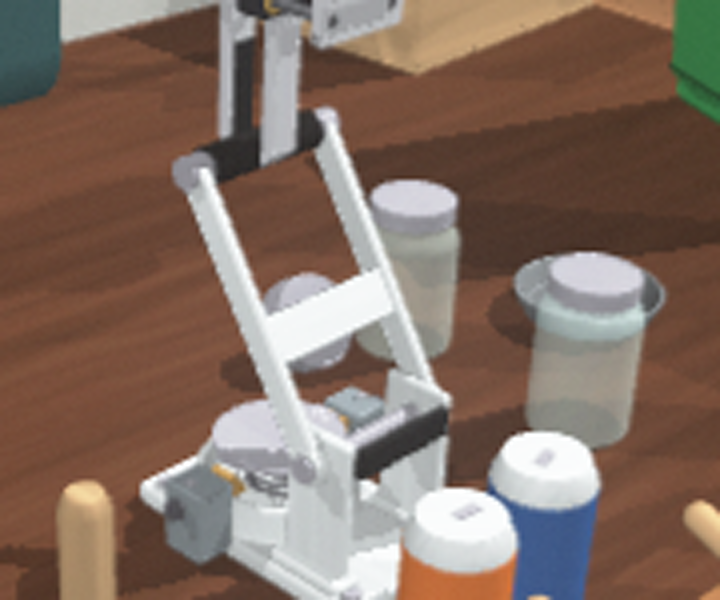

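Call:
step_arm(motion="60 0 0 0 0 0 0;60 0 0 0 0 0 0;60 0 0 -0.2 0 0 0;60 0 0 -0.2 0 0 0;60 0 0 0 0 0 0")

```text
time: 5.78
tool_pos: [0.5341, 0.0272, 0.2646]
ee_rot: [0.087, 1.568, 0.148]
wrist_force: [0.2, -0.6, 0.8]
width: 0.0539
```

Run:
```python
from h import *
import pickle
p,R,o=pose();print(p,o['wrist_force'],o['width'],o['time'])
P=camera_params('wrist');im=snapshot('wrist');cv2.imwrite('pics/w4.png',im[:,:,::-1]);pickle.dump(P,open('w4.pkl','wb'))
im=snapshot('scene');cv2.imwrite('pics/s4.png',im[:,:,::-1]);crop('pics/s4.png','pics/s4c.png',260,150,440,300,4)
im=snapshot('side');cv2.imwrite('pics/d4.png',im[:,:,::-1]);crop('pics/d4.png','pics/d4c.png',230,160,430,310,4)
```

```text
[0.53411523 0.02723948 0.26456962] [ 0.17370401 -0.61310656  0.77253496] 0.053913090496062036 5.7833
```

View pics/w4.png

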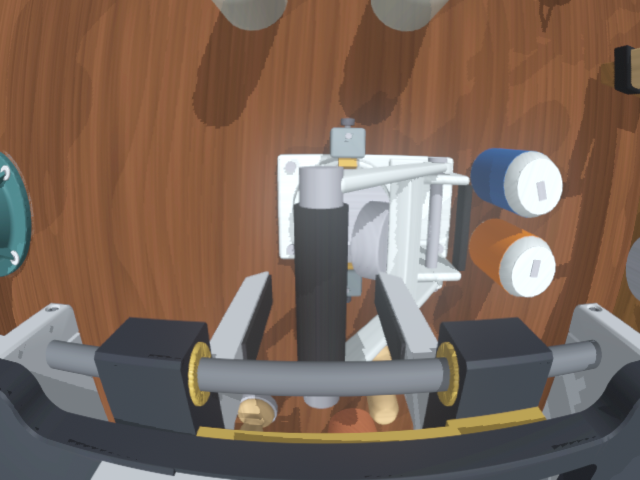

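View pics/s4c.png

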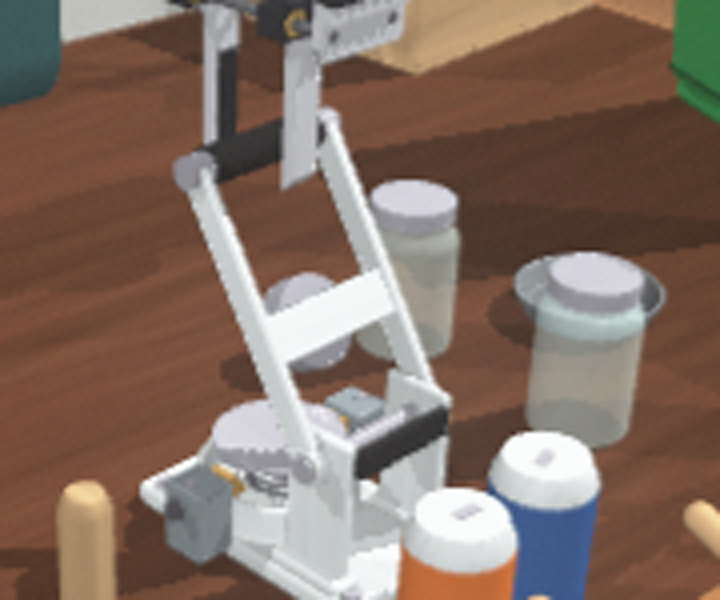

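View pics/d4c.png

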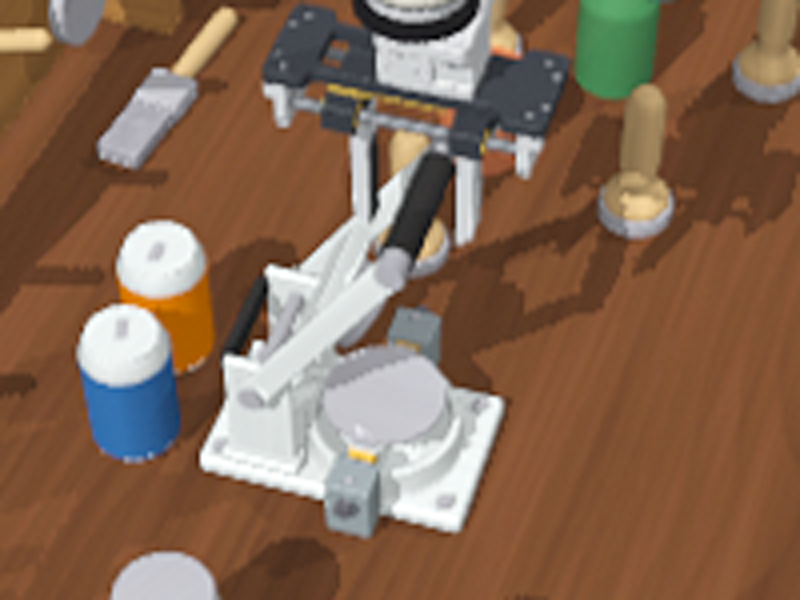

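Run:
```python
from h import *
import pickle
P=pickle.load(open('w4.pkl','rb')); f=lambda x:np.round(x,4)
L=('wrist',321,180,P)
for obs in ([L,('scene',343,180.5),('side',329.5,226)],[('scene',343,180.5),('side',329.5,226)],[L,('side',329.5,226)]):
    X,e=tri(obs);print(f(X),f(e))
d=np.array([-.07,.9975,0]);
print(f(tri([L,('scene',343,180.5),('side',329.5,226)])[0]-.05*d))
for z in (.25,.26,.27):
  a,b=onz('wrist',322,205,z,P),onz('wrist',321.5,383,z,P);print(z,f(a),f(b),np.linalg.norm(a-b))
```

```text
[0.5294 0.084  0.2623] [0.0004 0.0078 0.0075]
[0.5293 0.0844 0.2624] [0.0076 0.0076]
[0.5262 0.0826 0.266 ] [0.0034 0.0034]
[0.5329 0.0342 0.2623]
0.25 [0.5305 0.0705 0.25  ] [ 0.5362 -0.031   0.25  ] 0.1017337776624394
0.26 [0.5304 0.0722 0.26  ] [ 0.5358 -0.0235  0.26  ] 0.09587123124290448
0.27 [0.5304 0.0739 0.27  ] [ 0.5354 -0.0159  0.27  ] 0.09000868482336953
```

Run:
```python
import numpy as np
t=np.linspace(.994,1.86,19)
x=-19.1*np.sin(t);z=-19.1*np.cos(t)
print(';'.join(f"35 {x[i+1]-x[i]:.2f} 0 {z[i+1]-z[i]:.2f} 0 0 0" for i in range(18)))
```

```text
35 -0.48 0 0.78 0 0 0;35 -0.44 0 0.80 0 0 0;35 -0.41 0 0.82 0 0 0;35 -0.36 0 0.84 0 0 0;35 -0.32 0 0.86 0 0 0;35 -0.28 0 0.87 0 0 0;35 -0.24 0 0.89 0 0 0;35 -0.20 0 0.90 0 0 0;35 -0.15 0 0.91 0 0 0;35 -0.11 0 0.91 0 0 0;35 -0.07 0 0.92 0 0 0;35 -0.02 0 0.92 0 0 0;35 0.02 0 0.92 0 0 0;35 0.07 0 0.92 0 0 0;35 0.11 0 0.91 0 0 0;35 0.15 0 0.91 0 0 0;35 0.20 0 0.90 0 0 0;35 0.24 0 0.89 0 0 0
```

Call:
step_arm(motion="35 0 0 0 0 0 0;35 0 0 0 0 0 0;35 0 0 0 0 0 0;35 -0.5 0 0.78 0 0 0;35 -0.45 0 0.8 0 0 0;35 -0.41 0 0.82 0 0 0")

```text
time: 6.43
tool_pos: [0.5551, 0.0285, 0.2778]
ee_rot: [3.108, 1.564, -3.114]
wrist_force: [-8.2, 0.0, 6.6]
width: 0.0331
```

Run:
```python
from h import *
p,R,o=pose();print(p,o['wrist_force'],o['width'],o['time'])
```

```text
[0.55507896 0.02848926 0.27778684] [-8.24268821  0.0498891   6.64031296] 0.033101757692000036 6.4333
```

Call:
step_arm(motion="35 -0.36 0 0.84 0 0 0;35 -0.32 0 0.86 0 0 0;35 -0.28 0 0.87 0 0 0;35 -0.24 0 0.89 0 0 0;35 -0.2 0 0.9 0 0 0;35 -0.15 0 0.91 0 0 0;35 -0.11 0 0.91 0 0 0;35 -0.07 0 0.92 0 0 0;35 -0.02 0 0.92 0 0 0")

```text
time: 7.18
tool_pos: [0.637, 0.0333, 0.2957]
ee_rot: [-3.047, 1.569, -2.987]
wrist_force: [-2.6, -0.7, 3.4]
width: 0.0331
```

Run:
```python
from h import *
p,R,o=pose();print(p,o['wrist_force'],o['width'],o['time'])
im=snapshot('scene');cv2.imwrite('pics/s5.png',im[:,:,::-1]);crop('pics/s5.png','pics/s5c.png',260,120,440,300,3.3)
```

```text
[0.63698958 0.03330371 0.29568196] [-2.56908908 -0.66887455  3.36701407] 0.03311283575199492 7.1833
```

View pics/s5c.png

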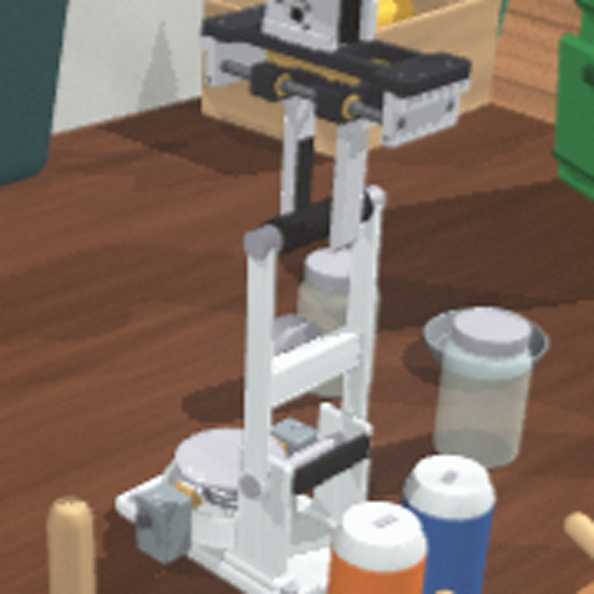

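Call:
step_arm(motion="35 0.02 0 0.92 0 0 0;35 0.07 0 0.92 0 0 0;35 0.11 0 0.91 0 0 0;35 0.15 0 0.91 0 0 0;35 0.2 0 0.9 0 0 0;35 0.24 0 0.89 0 0 0;35 0 0 0 0 0 0")

```text
time: 7.82
tool_pos: [0.6924, 0.0367, 0.2855]
ee_rot: [3.016, 1.569, 3.077]
wrist_force: [0.4, 0.3, -0.8]
width: 0.0329
```

Call:
step_arm(motion="35 0.1 0 0.3 0 0 0;35 0 0 0 0 0 0")

```text
time: 7.98
tool_pos: [0.6928, 0.0367, 0.2854]
ee_rot: [3.13, 1.564, -3.092]
wrist_force: [-7.2, -0.3, 0.7]
width: 0.0327
```

Run:
```python
from h import *
p,R,o=pose();print(p,o['wrist_force'],o['width'],o['time'])
im=snapshot('scene');cv2.imwrite('pics/s6.png',im[:,:,::-1]);crop('pics/s6.png','pics/s6c.png',260,120,440,300,3.3)
im=snapshot('side');cv2.imwrite('pics/d6.png',im[:,:,::-1]);crop('pics/d6.png','pics/d6c.png',200,130,430,310,3.4)
```

```text
[0.69277937 0.03672022 0.28536374] [-7.22999481 -0.2752123   0.74577871] 0.03272981941225147 7.9833
```

View pics/s6c.png

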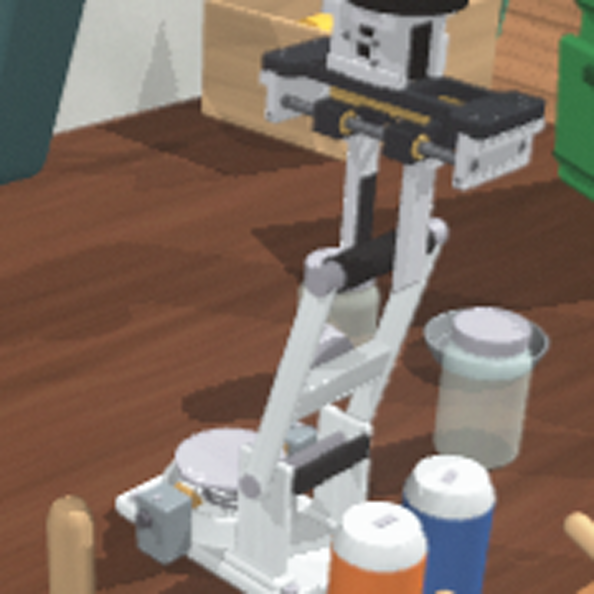

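View pics/d6c.png

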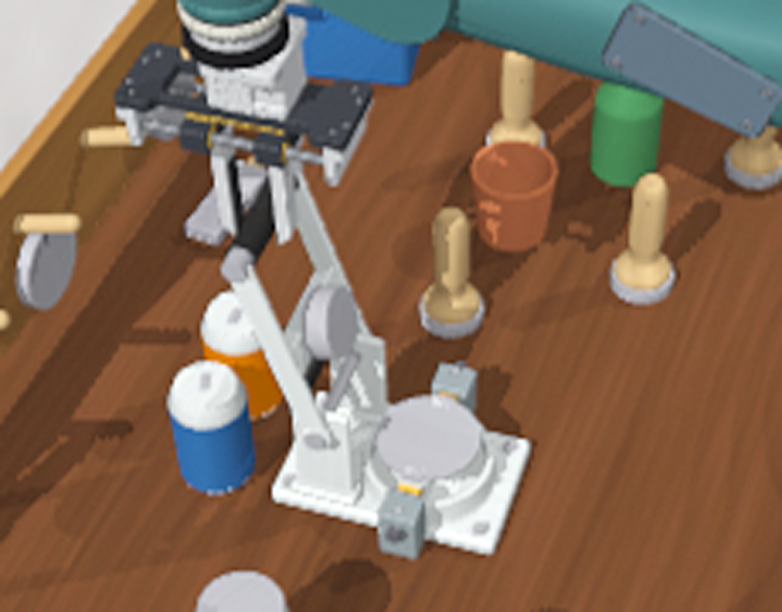

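Call:
step_arm(motion="35 0 0 0.3 0 0 0;35 0 0 0 0 0 0;35 0 0 0 0 0 0;35 0 0 0 0 0 0")

```text
time: 8.42
tool_pos: [0.693, 0.0367, 0.2852]
ee_rot: [3.133, 1.558, -3.089]
wrist_force: [-13.7, -1.7, 2.5]
width: 0.0334
```

Call:
step_arm(motion="60 0 0 -0.6 0 0 0;60 0 0 0 0 0 0;60 0 0 0 0 0 0;60 -1.5 0 0 0 0 0;60 -2 0 0 0 0 0;60 -2 0 0 0 0 0;60 0 0 -2 0 0 0;60 0 0 -3 0 0 0;60 0 0 -3 0 0 0;60 0 0 0 0 0 0")

```text
time: 9.25
tool_pos: [0.6081, 0.032, 0.3412]
ee_rot: [2.995, 1.569, 3.056]
wrist_force: [0.7, -0.3, -0.5]
width: 0.0567
```

Run:
```python
from h import *
p,R,o=pose();print(p,o['wrist_force'],o['width'],o['time'])
print(delta([.456,-.272,.27],down(1.4)))
```

```text
[0.60810583 0.03201793 0.34123212] [ 0.70425956 -0.29068152 -0.53716077] 0.05668745458276417 9.25
(array([  7.15, -29.42, -17.03]), array([-1.339e+00, -1.000e-03, -2.000e-03]))
```

Call:
step_arm(motion="60 0.7 -2.94 -1.7 0 0 0;60 0.7 -2.94 -1.7 0 0 0;60 0.7 -2.94 -1.7 0 0 0;60 0.7 -2.94 -1.7 0 0 0;60 0.7 -2.94 -1.7 0 0 0;60 0.7 -2.94 -1.7 0 0 0;60 0.7 -2.94 -1.7 0 0 0;60 0.7 -2.94 -1.7 0 0 0;60 0.7 -2.94 -1.7 0 0 0;60 0.7 -2.94 -1.7 0 0 0")

```text
time: 10.08
tool_pos: [0.4605, -0.2739, 0.2709]
ee_rot: [-0.586, 1.568, -0.525]
wrist_force: [0.5, -0.7, -0.0]
width: 0.0567
```

Call:
step_arm(motion="60 0 0 0 -0.121 0 0;60 0 0 0 -0.121 0 0;60 0 0 0 -0.121 0 0;60 0 0 0 -0.121 0 0;60 0 0 0 -0.121 0 0;60 0 0 0 -0.121 0 0;60 0 0 0 -0.121 0 0;60 0 0 0 -0.121 0 0;60 0 0 0 -0.121 0 0;60 0 0 0 -0.121 0 0;60 0 0 0 -0.121 0 0;60 0 0 0 0 0 0;60 0 0 0 0 0 0")

```text
time: 11.17
tool_pos: [0.4611, -0.2724, 0.271]
ee_rot: [-1.847, 1.57, -0.458]
wrist_force: [0.1, 0.2, -0.3]
width: 0.0565
```

Run:
```python
from h import *
import pickle
p,R,o=pose();print(p,R.round(3),o['joint_positions'],o['time'])
P=camera_params('wrist');im=snapshot('wrist');cv2.imwrite('pics/w7.png',im[:,:,::-1]);pickle.dump(P,open('w7.pkl','wb'))
```

```text
[ 0.46107782 -0.27237323  0.27096855] [[ 0.001 -0.984  0.181]
 [-0.001  0.181  0.984]
 [-1.    -0.001 -0.   ]] [-6.39601607e-01  4.96345414e-02  1.31929053e+00  2.21602847e-04
  1.77148187e+00 -2.02847034e+00] 11.1667
```

View pics/w7.png

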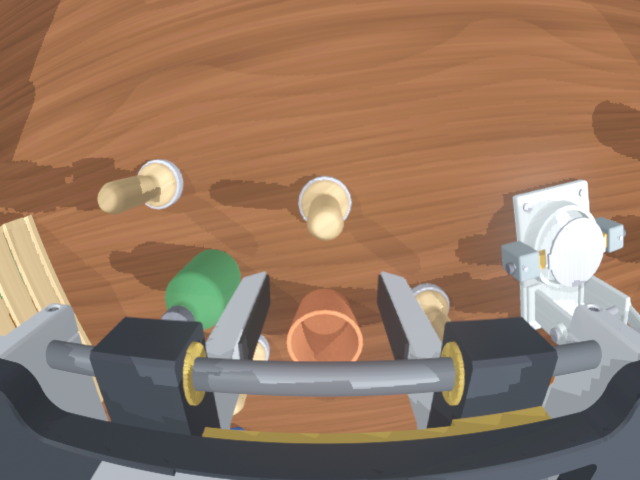

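Run:
```python
from h import *
crop('pics/w7.png','pics/w7c.png',285,165,370,250,7)
crop('pics/w7.png','pics/w7d.png',490,160,640,350,3.5)
```

```text
(no output)
```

View pics/w7c.png

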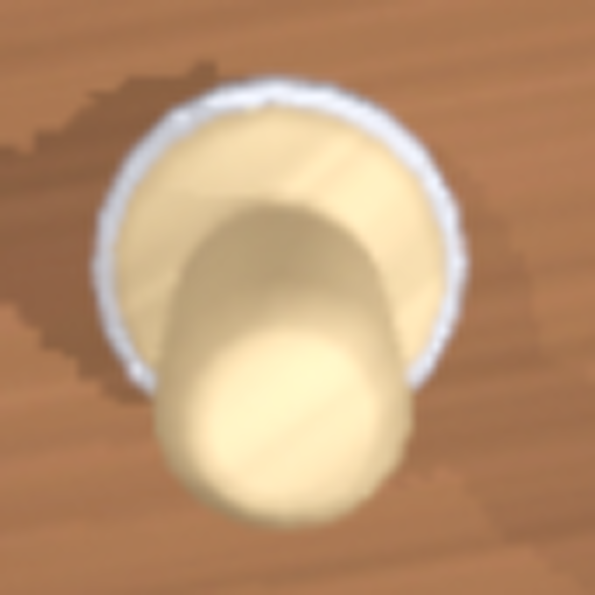

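View pics/w7d.png

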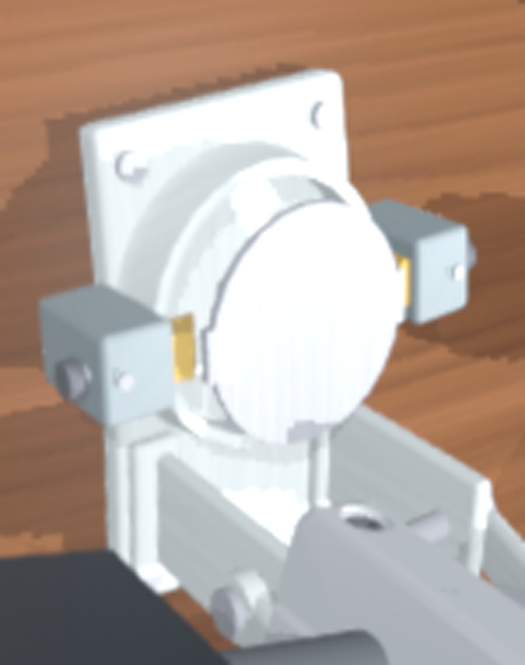

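Run:
```python
from h import *
import pickle
P=pickle.load(open('w7.pkl','rb'));f=lambda x:np.round(x,4)
b=onz('wrist',325,202.9,.006,P);t=onz('wrist',326,224.3,.125,P);print(f(b),f(t))
l=onz('wrist',285+93/7,203.5,.006,P);r=onz('wrist',285+468/7,203.5,.006,P);print(np.linalg.norm(l-r))
p,R,o=pose()
for q in (b,t): print(R.T@(q-p)*100)
# plate outline raised z=.064
c=lambda x,y:(490+x/3.5,160+y/3.5)
E4=[c(205,340),c(400,270),c(330,203),c(275,443)]
for e in E4: print(f(onz('wrist',*e,.064,P)))
```

```text
[ 0.4567 -0.2715  0.006 ] [ 0.4553 -0.2708  0.125 ]
0.06195209545007593
[2.64893232e+01 4.53930100e-01 8.95142588e-03]
[14.58919235  0.58969884  0.05087695]
[ 0.5539 -0.0204  0.064 ]
[0.5459 0.0722 0.064 ]
[0.515  0.0359 0.064 ]
[0.6004 0.0133 0.064 ]
```

Call:
step_arm(motion="60 2 0.3 0.03 0 0 0;60 3 0.22 0 0 0 0;60 3 0 0 0 0 0;60 3 0 0 0 0 0;60 3 0 0 0 0 0;60 2 0 0 0 0 0;60 1 0 0 0 0 0;60 0.5 0 0 0 0 0;60 0 0 0 0 0 0")

```text
time: 11.97
tool_pos: [0.4553, -0.2707, 0.0953]
ee_rot: [0.977, 1.57, 2.368]
wrist_force: [-0.1, -0.1, 0.2]
width: 0.0561
```

Run:
```python
from h import *
import pickle
p,R,o=pose();print(p,R.round(3),o['wrist_force'],o['time'])
P=camera_params('wrist');im=snapshot('wrist');cv2.imwrite('pics/w8.png',im[:,:,::-1])
```

```text
[ 0.45532364 -0.27066157  0.09525003] [[-0.001 -0.984  0.179]
 [ 0.001  0.179  0.984]
 [-1.     0.001  0.001]] [-0.05324266 -0.05901983  0.20034275] 11.9667
```

View pics/w8.png

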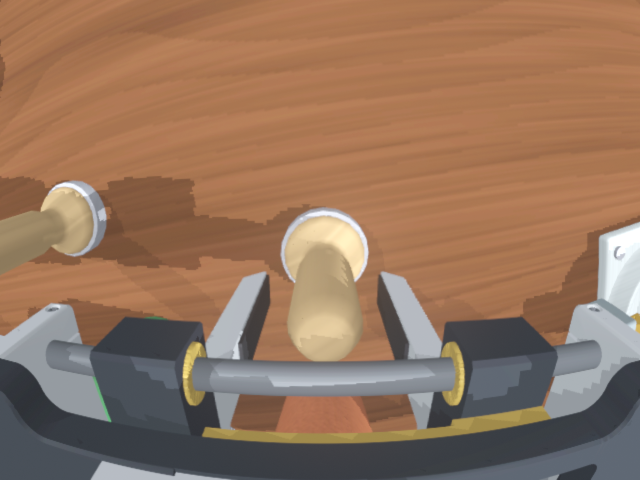

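Call:
step_arm(motion="0 0 0 0 0 0 0;0 0 0 0 0 0 0;0 0 0 0 0 0 0;0 0 0 0 0 0 0;0 0 0 0 0 0 0;0 0 0 0 0 0 0")

```text
time: 12.52
tool_pos: [0.4559, -0.2708, 0.0967]
ee_rot: [-1.702, 1.569, -0.31]
wrist_force: [-0.5, 0.7, 3.3]
width: 0.0314
```

Call:
step_arm(motion="0 -1 0 0 0 0 0;0 -2.5 0 0 0 0 0;0 -3 0 0 0 0 0;0 -3 0 0 0 0 0;0 -3 0 0 0 0 0;0 -2.5 0 0 0 0 0;0 -1 0 0 0 0 0;0 0 0 0 0 0 0")

```text
time: 13.18
tool_pos: [0.4562, -0.2715, 0.2586]
ee_rot: [-2.067, 1.566, -0.675]
wrist_force: [0.9, -1.4, -3.8]
width: 0.0314
```

Run:
```python
from h import *
import pickle
p,R,o=pose();print(p,R.round(3),o['wrist_force'],o['width'],o['time'])
P=camera_params('wrist');im=snapshot('wrist');cv2.imwrite('pics/w9.png',im[:,:,::-1]);pickle.dump((P,p,R),open('w9.pkl','wb'))
im=snapshot('side');cv2.imwrite('pics/d9.png',im[:,:,::-1]);crop('pics/d9.png','pics/d9c.png',320,100,480,220,5)
for z in(.06,.064):print(proj('wrist',p-np.array([0,0,.095])))
print(delta([.558,.03,.25],down(np.pi/2+.07)))
```

```text
[ 0.45615582 -0.27146534  0.2586289 ] [[ 0.004 -0.984  0.178]
 [-0.003  0.178  0.984]
 [-1.    -0.005 -0.002]] [ 0.85330391 -1.44861684 -3.80066586] 0.03136358443227525 13.1833
[324.42111894 252.41990918]
[324.42111894 252.41990918]
(array([ 0.44, -4.8 , 31.4 ]), array([-0.249,  0.001, -0.002]))
```

View pics/w9.png

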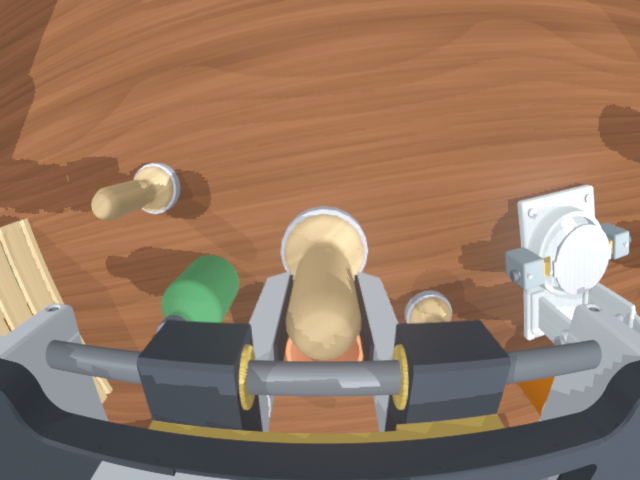

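View pics/d9c.png

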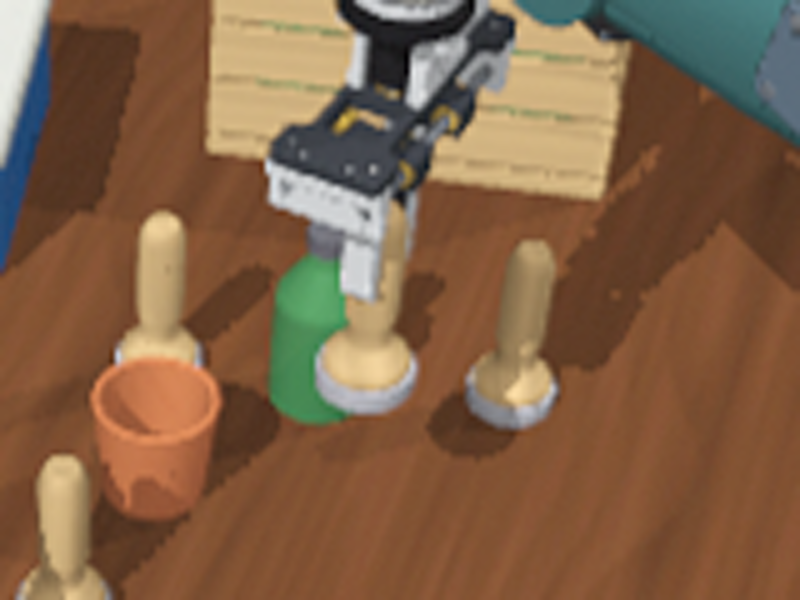

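Run:
```python
from h import *
import pickle
from scipy.optimize import least_squares
P=pickle.load(open('w7.pkl','rb'));f=lambda x:np.round(x,4)
pts=[(207,340),(224,290),(257,245),(290,215),(330,203),(365,212),(390,240),(400,270),(397,310),(380,355),(350,405),(320,435),(275,443),(240,425),(217,385)]
X=np.array([onz('wrist',490+x/3.5,160+y/3.5,.064,P)[:2] for x,y in pts])
s=least_squares(lambda q:np.hypot(*(X-q[:2]).T)-q[2],[.55,.03,.045]);print(f(s.x),f(s.fun))
crop('pics/d6.png','pics/d6p.png',290,230,370,300,8)
crop('pics/s6.png','pics/s6p.png',290,230,390,300,7)
```

```text
[0.5578 0.0272 0.0443] [ 0.0026  0.0002 -0.0024 -0.0015 -0.0006  0.0008  0.0018  0.0023  0.0002
 -0.0029 -0.0018  0.0012  0.0005 -0.0002 -0.0001]
```

View pics/d6p.png

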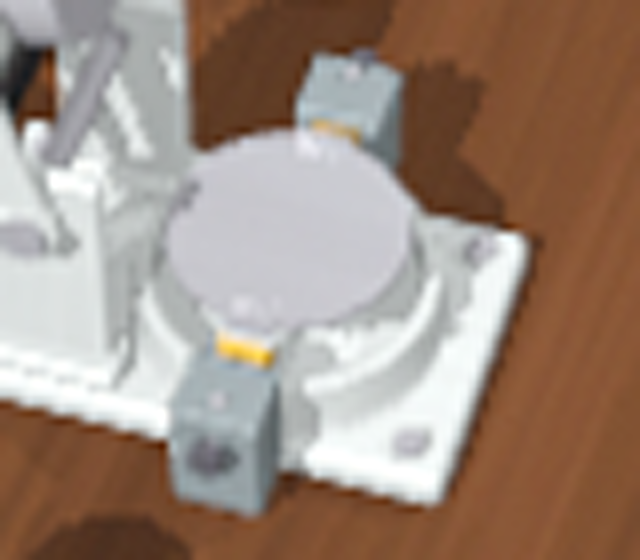

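Run:
```python
from h import *
print(onz('side',290+289/8,230+228/8,.064))
```

```text
[0.55499302 0.02927965 0.064     ]
```

View pics/s6p.png

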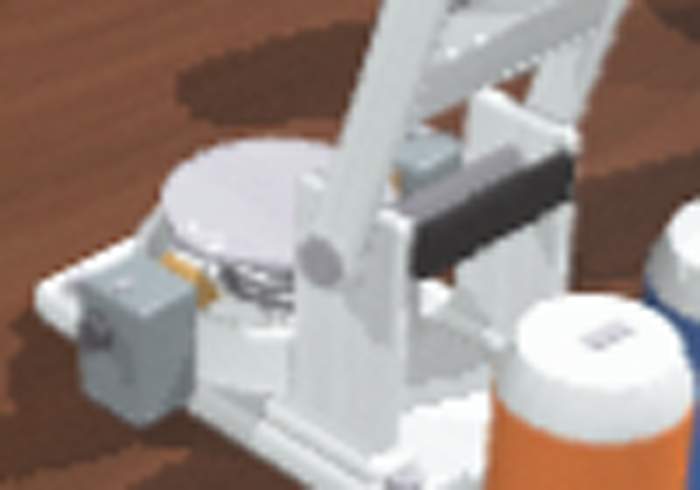

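Call:
step_arm(motion="0 -1 0 0 -0.083 0 0;0 -1 0 0 -0.083 0 0;0 0 0 0 -0.083 0 0;0 0 -0.6 1.5 0 0 0;0 0 -1 2.5 0 0 0;0 0 -1.35 3.25 0 0 0;0 0 -1.35 3.25 0 0 0;0 0 -1.35 3.25 0 0 0;0 0 -1.35 3.25 0 0 0;0 0 -1.35 3.25 0 0 0;0 0 -1.35 3.25 0 0 0;0 0 -1.2 2.9 0 0 0;0 0 -0.8 1.9 0 0 0;0 0 -0.45 1 0 0 0;0 0 0 0 0 0 0;0 0 0 0 0 0 0")

```text
time: 14.62
tool_pos: [0.5553, 0.0296, 0.2737]
ee_rot: [1.735, 1.567, -2.907]
wrist_force: [-0.4, 0.0, -3.6]
width: 0.0317
```

Run:
```python
from h import *
import pickle
p,R,o=pose();print(p,R.round(3),o['wrist_force'],o['width'],o['time'])
P=camera_params('wrist');im=snapshot('wrist');cv2.imwrite('pics/w10.png',im[:,:,::-1]);pickle.dump((P,p,R),open('w10.pkl','wb'))
im=snapshot('side');cv2.imwrite('pics/d10.png',im[:,:,::-1]);crop('pics/d10.png','pics/d10c.png',230,130,430,300,4)
print(delta([.557,.029,.27],down(np.pi/2+.07)))
```

```text
[0.55534078 0.02962349 0.27373687] [[-0.004 -0.998 -0.07 ]
 [-0.001 -0.07   0.998]
 [-1.     0.004 -0.001]] [-0.36509214  0.01022802 -3.5893162 ] 0.031677553946653954 14.6167
(array([ 0.49, -0.15,  0.03]), array([-0.002, -0.001, -0.002]))
```

View pics/w10.png

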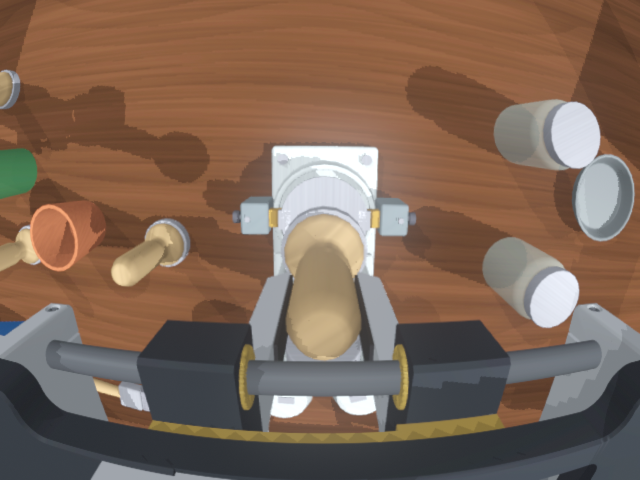

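View pics/d10c.png

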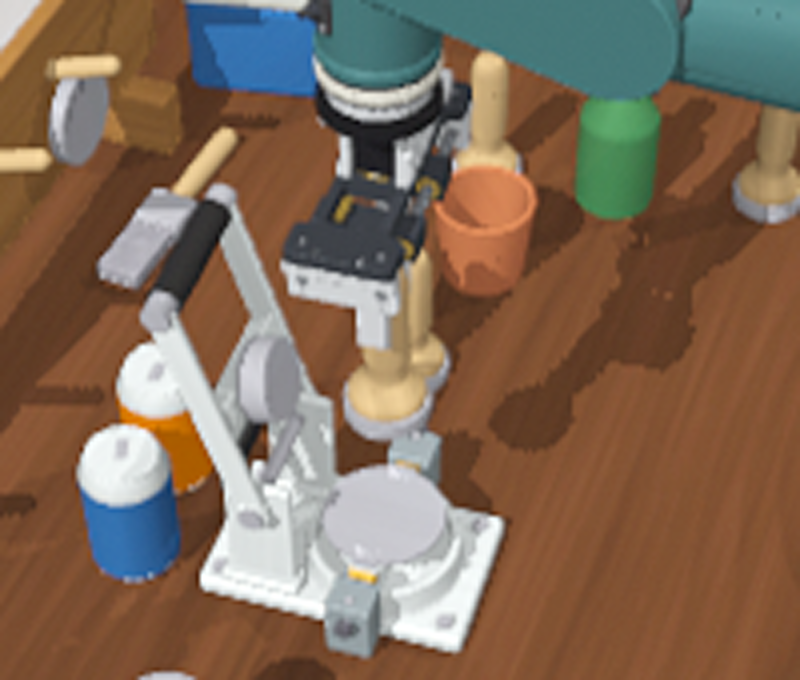

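Run:
```python
from h import *
import pickle
crop('pics/w10.png','pics/w10c.png',225,135,425,260,4)
```

```text
(no output)
```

View pics/w10c.png

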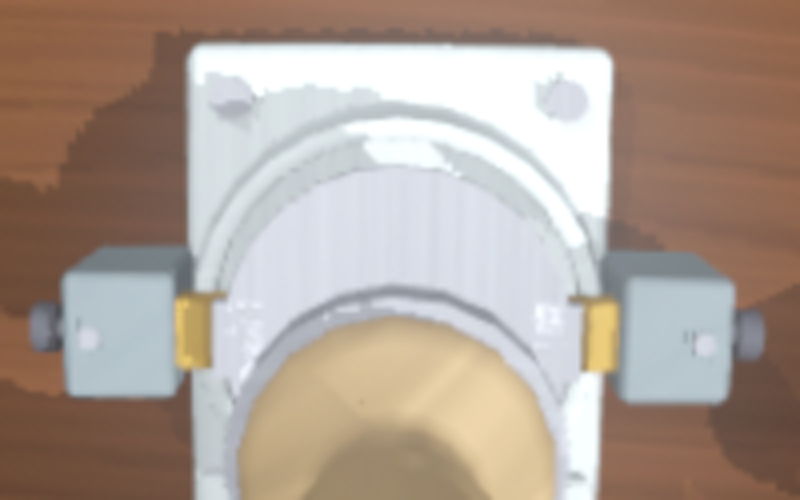

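Run:
```python
from h import *
import pickle
P,p,R=pickle.load(open('w10.pkl','rb'))
g=lambda x,y,z:(R.T@(onz('wrist',225+x/4,135+y/4,z,P)-p)*100).round(2)
for n,a,b,z in [('screws',(231,95),(562,98),.012),('edge',(188,60),(612,60),.008),('nosein',(226,330),(570,330),.06),('houstop',(63,335),(735,340),.06),('plate edge',(215,335),(584,335),.064),('bolt',(89,338),(706,345),.062)]:
    A,B=g(*a,z),g(*b,z); print(n,A,B,(A+B)/2)
print('platefront',g(400,167,.064))
```

```text
screws [26.2   5.68 -4.75] [26.19  5.58  4.59] [26.195  5.63  -0.08 ]
edge [26.6   6.69 -6.02] [26.6   6.68  6.07] [2.660e+01 6.685e+00 2.500e-02]
nosein [21.38 -0.14 -4.47] [21.37 -0.15  4.36] [21.375 -0.145 -0.055]
houstop [21.38 -0.24 -8.77] [21.37 -0.39  8.73] [ 2.1375e+01 -3.1500e-01 -2.0000e-02]
plate edge [20.98 -0.18 -4.71] [20.97 -0.19  4.68] [ 2.0975e+01 -1.8500e-01 -1.5000e-02]
bolt [21.18 -0.28 -8.04] [21.17 -0.48  7.91] [21.175 -0.38  -0.065]
platefront [20.99  4.07 -0.  ]
```

Call:
step_arm(motion="0 2 -0.25 0 0 0 0;0 3 0 0 0 0 0;0 3 0 0 0 0 0;0 2 0 0 0 0 0;0 0.6 0 0 0 0 0;0 0 0 0 0 0 0")

```text
time: 15.22
tool_pos: [0.5569, 0.029, 0.1674]
ee_rot: [1.506, 1.566, -3.138]
wrist_force: [-0.0, -0.2, -3.2]
width: 0.0319
```

Run:
```python
from h import *
p,R,o=pose();print(p,R.round(3),o['wrist_force'],o['time'])
im=snapshot('side');cv2.imwrite('pics/d11.png',im[:,:,::-1]);crop('pics/d11.png','pics/d11c.png',270,180,400,300,5)
im=snapshot('scene');cv2.imwrite('pics/s11.png',im[:,:,::-1]);crop('pics/s11.png','pics/s11c.png',260,140,420,300,4)
```

```text
[0.55691477 0.02895461 0.16742699] [[-0.005 -0.998 -0.068]
 [-0.    -0.068  0.998]
 [-1.     0.005  0.   ]] [-0.03601516 -0.22913904 -3.19896977] 15.2167
```

View pics/d11c.png

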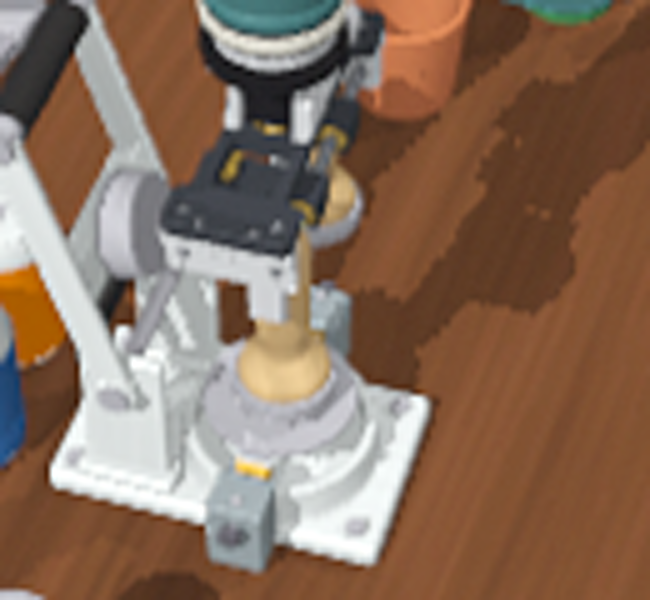

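View pics/s11c.png

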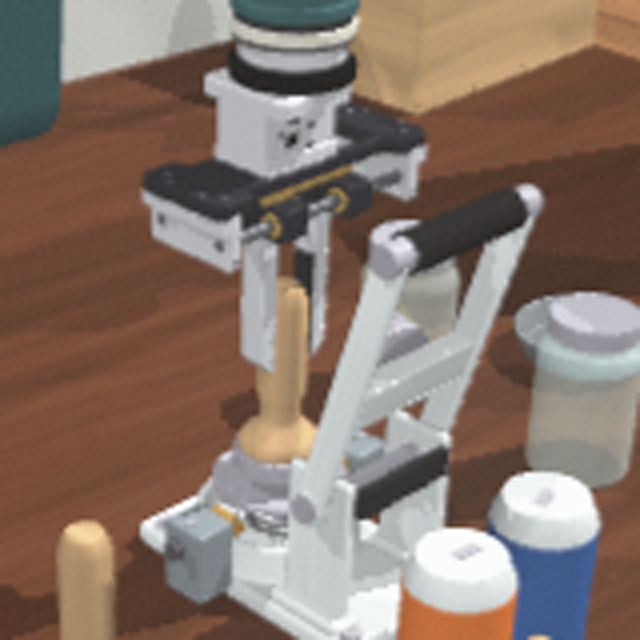

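Call:
step_arm(motion="0 0.3 0 0 0 0 0;0 0.3 0 0 0 0 0;0 0.3 0 0 0 0 0;0 0.3 0 0 0 0 0;0 0.3 0 0 0 0 0;0 0.3 0 0 0 0 0")

```text
time: 15.82
tool_pos: [0.5593, 0.0303, 0.1536]
ee_rot: [-1.698, 1.568, -0.057]
wrist_force: [-2.3, 0.1, 8.2]
width: 0.0317
```

Call:
step_arm(motion="0 0.3 0 0 0 0 0;0 0.3 0 0 0 0 0;0 0.3 0 0 0 0 0;0 0.3 0 0 0 0 0;0 0.3 0 0 0 0 0")

```text
time: 16.23
tool_pos: [0.5596, 0.0303, 0.1397]
ee_rot: [-1.671, 1.566, -0.03]
wrist_force: [-0.8, 0.3, 5.6]
width: 0.0319
```

Run:
```python
from h import *
p,R,o=pose();print(p,R.round(3),o['wrist_force'],o['wrist_torque'],o['time'])
im=snapshot('side');cv2.imwrite('pics/d12.png',im[:,:,::-1]);crop('pics/d12.png','pics/d12c.png',290,220,380,300,8)
```

```text
[0.55959009 0.03031941 0.1397042 ] [[ 0.004 -0.998 -0.07 ]
 [-0.    -0.07   0.998]
 [-1.    -0.004 -0.   ]] [-0.77814342  0.2510895   5.56320002] [0.05029014 0.22718061 0.02967633] 16.2333
```

View pics/d12c.png

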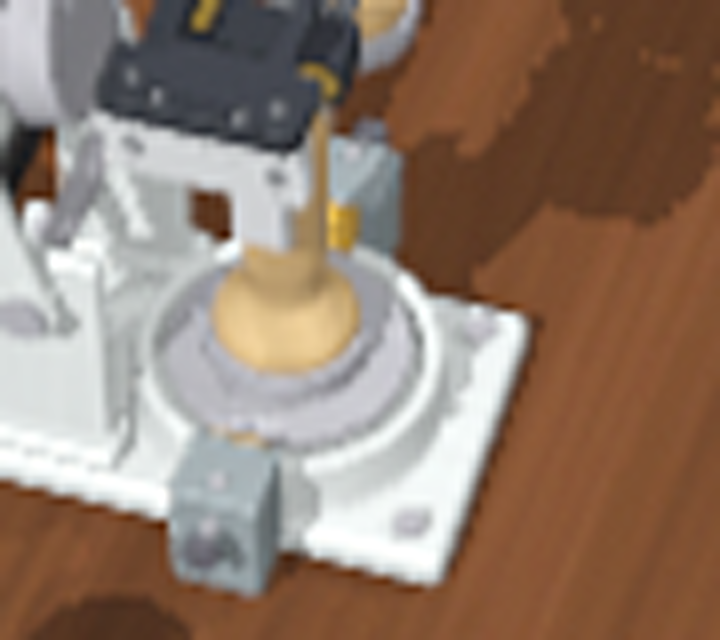

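Call:
step_arm(motion="0 0.2 0 0 0 0 0;0 0.2 0 0 0 0 0;0 0.2 0 0 0 0 0;0 0.2 0 0 0 0 0")

```text
time: 16.62
tool_pos: [0.5602, 0.0304, 0.1336]
ee_rot: [-1.635, 1.565, 0.006]
wrist_force: [-4.6, 0.0, 24.1]
width: 0.0315
```

Call:
step_arm(motion="0 0.2 0 0 0 0 0;0 0.2 0 0 0 0 0;0 0 0 0 0 0 0;0 0 0 0 0 0 0;0 0 0 0 0 0 0")

```text
time: 17.03
tool_pos: [0.562, 0.0307, 0.1331]
ee_rot: [-1.601, 1.558, 0.041]
wrist_force: [-4.8, 0.7, 24.7]
width: 0.0317
```

Run:
```python
from h import *
p,R,o=pose();print(p,R.round(3),o['wrist_force'],o['wrist_torque'],o['time'])
im=snapshot('side');cv2.imwrite('pics/d13.png',im[:,:,::-1]);crop('pics/d13.png','pics/d13c.png',290,220,380,300,8)
im=snapshot('wrist');cv2.imwrite('pics/w13.png',im[:,:,::-1])
```

```text
[0.5620196  0.03067577 0.13310301] [[ 0.012 -0.997 -0.071]
 [ 0.001 -0.071  0.998]
 [-1.    -0.012 -0.   ]] [-4.77412544  0.7199061  24.72053426] [0.24534132 1.02104432 0.02845468] 17.0333
```

View pics/d13c.png

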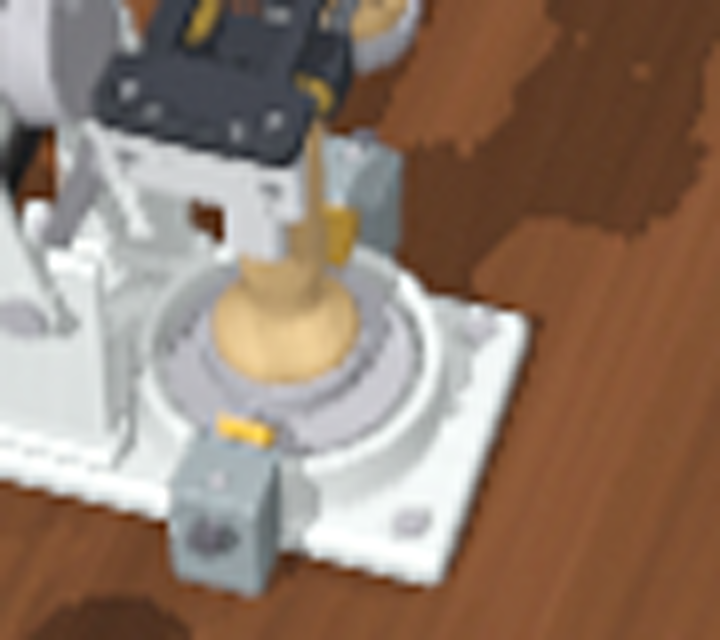

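View pics/w13.png

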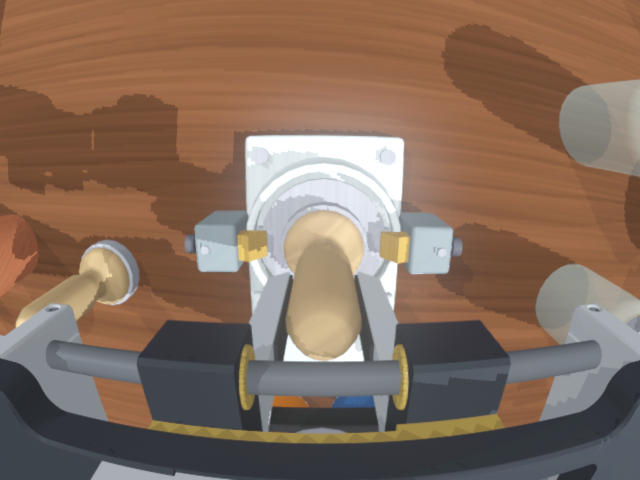

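Call:
step_arm(motion="0 0 0 0 0 0 0;0 0 0 0 0 0 0;0 -0.3 0 0 0 0 0;0 -0.4 0 0 0 0 0;0 -0.5 0 0 0 0 0;0 -0.5 0 0 0 0 0;0 -1 0 0 0 0 0;0 -2 0 0 0 0 0;0 -3 0 0 0 0 0;0 -3 0 0 0 0 0;0 -3 0 0 0 0 0;0 -1.5 0 0 0 0 0;0 0 0 0 0 0 0")

```text
time: 18.22
tool_pos: [0.5594, 0.0301, 0.2805]
ee_rot: [-1.719, 1.566, -0.078]
wrist_force: [-0.2, 0.1, -3.6]
width: 0.0313
```

Run:
```python
from h import *
import pickle
p,R,o=pose();print(p,R.round(3),o['wrist_force'],o['wrist_torque'],o['width'],o['time'])
im=snapshot('side');cv2.imwrite('pics/d14.png',im[:,:,::-1]);crop('pics/d14.png','pics/d14c.png',270,180,380,300,6)
P=camera_params('wrist');im=snapshot('wrist');cv2.imwrite('pics/w14.png',im[:,:,::-1]);pickle.dump((P,p,R),open('w14.pkl','wb'))
```

```text
[0.55939308 0.03005265 0.28053812] [[ 0.005 -0.998 -0.07 ]
 [-0.    -0.07   0.998]
 [-1.    -0.005 -0.001]] [-0.23692424  0.09733043 -3.6198669 ] [ 0.04965834 -0.08084686 -0.01999399] 0.03127923848031926 18.2167
```

View pics/d14c.png

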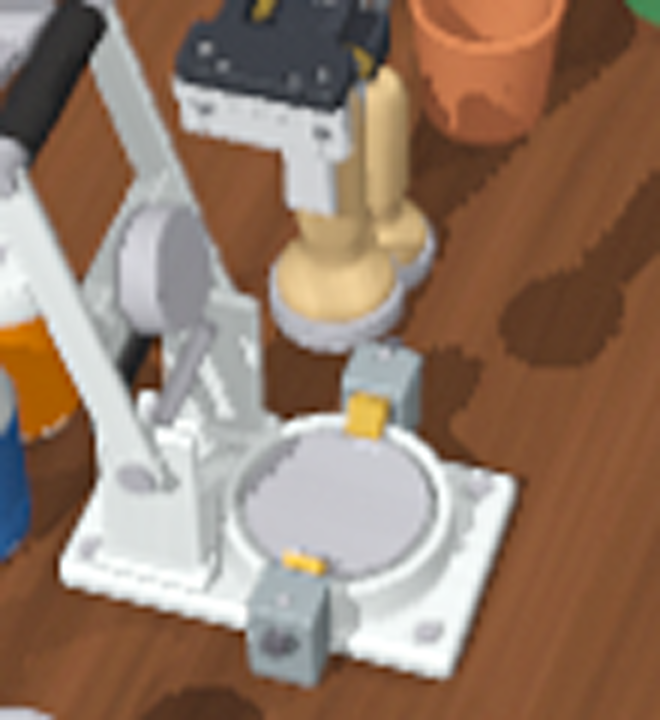

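View pics/w14.png

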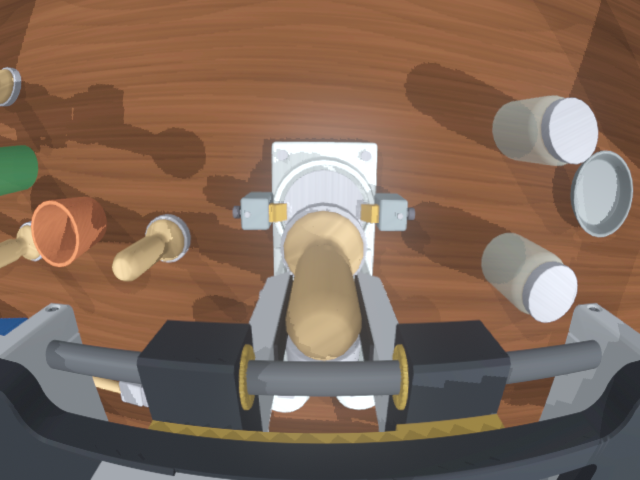

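Call:
step_arm(motion="0 -0.3 0.2 1.5 0 0 0;0 -0.3 0.4 2.5 0 0 0;0 -0.2 0.5 3.5 0 0 0;0 0 0.5 3.5 0 0 0;0 0 0.5 3.5 0 0 0;0 0 0.5 3.5 0 0 0;0 0 0.5 3.5 0 0 0;0 0 0.5 3 0 0 0;0 0 0.4 2 0 0 0;0 0 0.1 0.8 0 0 0;0 0 0 0 0 0 0;0 0 0 0 0 0 0")

```text
time: 19.32
tool_pos: [0.4981, 0.2988, 0.2825]
ee_rot: [2.207, 1.566, -2.435]
wrist_force: [0.9, -0.9, -3.7]
width: 0.0315
```

Run:
```python
from h import *
import pickle
p,R,o=pose();print(p,R.round(3),o['wrist_force'],o['width'],o['time'])
P=camera_params('wrist');im=snapshot('wrist');cv2.imwrite('pics/w15.png',im[:,:,::-1]);pickle.dump((P,p,R),open('w15.pkl','wb'))
crop('pics/w15.png','pics/w15c.png',370,150,530,290,5)
```

```text
[0.49808786 0.2988333  0.2825483 ] [[-0.003 -0.998 -0.07 ]
 [-0.003 -0.07   0.998]
 [-1.     0.004 -0.003]] [ 0.92667454 -0.93464635 -3.69757796] 0.03146340644047002 19.3167
```

View pics/w15.png

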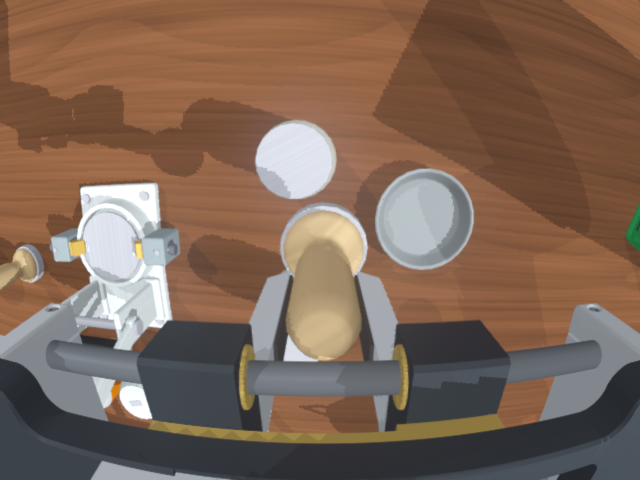

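View pics/w15c.png

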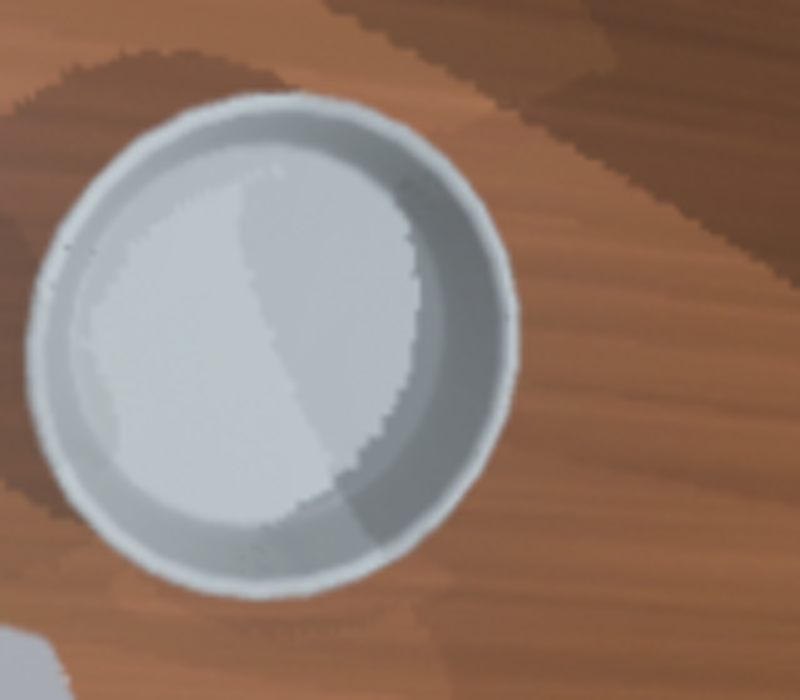

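Run:
```python
from h import *
import pickle
P,p,R=pickle.load(open('w15.pkl','rb'))
g=lambda x,y,z:onz('wrist',370+x/5,150+y/5,z,P)
a=g(273,346,.024);b=g(257,333,.006);print(a,b)
print(np.linalg.norm(g(28,346,.024)-g(518,346,.024)),np.linalg.norm(g(273,93,.024)-g(273,600,.024)))
D=(a+b)/2
print(delta([D[0],D[1],.2825],down(np.pi/2+.07)))
```

```text
[0.50110194 0.4158646  0.024     ] [0.50151929 0.41666337 0.006     ]
0.1216974508628203 0.12276062568466792
(array([ 0.04, -1.1 , 11.74]), array([-0.001, -0.002, -0.002]))
```

Call:
step_arm(motion="0 0 -0.2 1.5 0 0 0;0 0 -0.3 3 0 0 0;0 0 -0.3 3 0 0 0;0 0 -0.25 2.5 0 0 0;0 0 -0.1 1.25 0 0 0;0 0 0 0.5 0 0 0;0 2 0 0 0 0 0;0 3 0 0 0 0 0;0 3 0 0 0 0 0;0 3 0 0 0 0 0;0 3 0 0 0 0 0;0 2 0 0 0 0 0;0 0.8 0 0 0 0 0;0 0 0 0 0 0 0")

```text
time: 20.53
tool_pos: [0.5008, 0.4155, 0.1138]
ee_rot: [2.197, 1.565, -2.447]
wrist_force: [0.5, 0.6, -3.0]
width: 0.0315
```

Run:
```python
from h import *
import pickle
p,R,o=pose();print(p,R.round(3),o['wrist_force'],o['width'],o['time'])
P=camera_params('wrist');im=snapshot('wrist');cv2.imwrite('pics/w16.png',im[:,:,::-1])
im=snapshot('side');cv2.imwrite('pics/d16.png',im[:,:,::-1]);crop('pics/d16.png','pics/d16c.png',210,280,370,440,4)
```

```text
[0.50078279 0.41553306 0.11382277] [[-0.005 -0.998 -0.069]
 [-0.004 -0.069  0.998]
 [-1.     0.005 -0.004]] [ 0.50241878  0.57352242 -2.98906989] 0.03152861552706395 20.5333
```

View pics/w16.png

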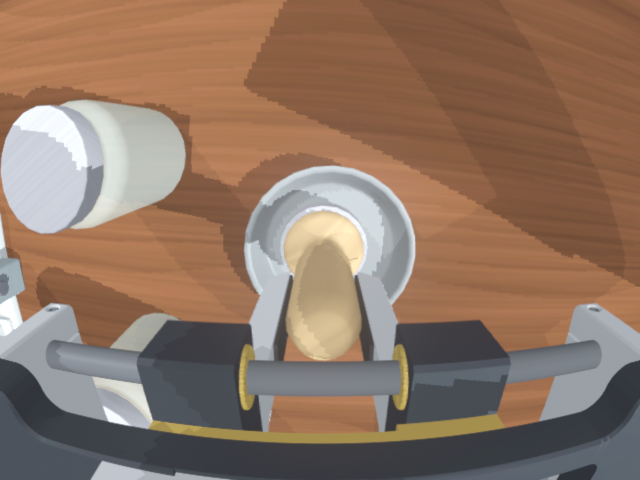

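View pics/d16c.png

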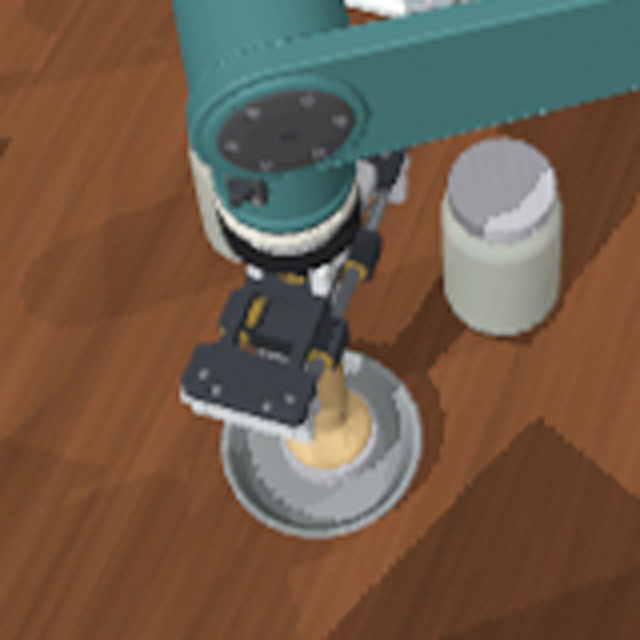

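Call:
step_arm(motion="0 0.2 0 0 0 0 0;0 0.2 0 0 0 0 0;0 0.2 0 0 0 0 0;0 0.2 0 0 0 0 0;0 0.1 0 0 0 0 0;0 0.1 0 0 0 0 0;0 0 0 0 0 0 0;0 0 0 0 0 0 0")

```text
time: 21.3
tool_pos: [0.5016, 0.4177, 0.1067]
ee_rot: [1.926, 1.571, -2.716]
wrist_force: [-0.5, 0.8, -2.8]
width: 0.0319
```

Call:
step_arm(motion="0 0.1 0 0 0 0 0;0 0.1 0 0 0 0 0;0 0 0 0 0 0 0;0 0 0 0 0 0 0")

```text
time: 21.63
tool_pos: [0.5016, 0.4177, 0.1047]
ee_rot: [1.837, 1.571, -2.806]
wrist_force: [1.5, 0.4, -3.6]
width: 0.0318
```

Run:
```python
from h import *
p,R,o=pose();print(p,R.round(3),o['wrist_force'],o['wrist_torque'],o['width'],o['time'],o['qvel'].round(3))
im=snapshot('scene');cv2.imwrite('pics/s17.png',im[:,:,::-1]);crop('pics/s17.png','pics/s17c.png',360,130,460,270,5)
```

```text
[0.50162312 0.41768944 0.10467472] [[-0.    -0.998 -0.07 ]
 [-0.    -0.07   0.998]
 [-1.     0.    -0.   ]] [ 1.48471913  0.36227318 -3.63681528] [ 0.05513788  0.00100451 -0.00166305] 0.03177781276873204 21.6333 [ 0.    -0.002 -0.001  0.001  0.004 -0.002]
```

View pics/s17c.png

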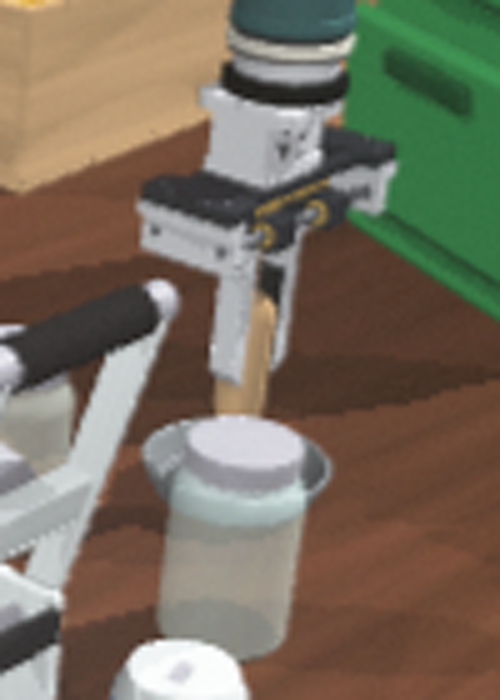

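No contact yet; keep lowering.

Call:
step_arm(motion="0 0.1 0 0 0 0 0;0 0.1 0 0 0 0 0;0 0 0 0 0 0 0;0 0 0 0 0 0 0")

```text
time: 22.02
tool_pos: [0.5017, 0.4177, 0.1028]
ee_rot: [-0.689, 1.571, 0.952]
wrist_force: [-0.1, 0.4, -2.8]
width: 0.0313
```

Call:
step_arm(motion="0 0.1 0 0 0 0 0;0 0 0 0 0 0 0;0 0 0 0 0 0 0")

```text
time: 22.27
tool_pos: [0.5017, 0.4178, 0.1027]
ee_rot: [-0.975, 1.57, 0.666]
wrist_force: [-1.4, 0.2, 2.2]
width: 0.0314
```

Call:
step_arm(motion="45 0 0 0 0 0 0;60 0 0 0 0 0 0;60 0 0 0 0 0 0;60 0 0 0 0 0 0;60 -0.5 0 0 0 0 0;60 -1 0 0 0 0 0;60 -2 0 0 0 0 0;60 -3 0 0 0 0 0;60 -3 0 0 0 0 0;60 -3 0 0 0 0 0;60 -3 0 0 0 0 0;60 0 2 -2 0 0 0;60 0 3 -2 0 0 0;60 0 2 -1 0 0 0;60 0 0 0 0 0 0;60 0 0 0 0 0 0")

```text
time: 23.6
tool_pos: [0.4351, 0.3628, 0.2587]
ee_rot: [-1.026, 1.567, 0.616]
wrist_force: [0.2, 0.1, 0.6]
width: 0.0564
```

Run:
```python
from h import *
import pickle
p,R,o=pose();print(p,o['wrist_force'],o['width'],o['time'])
P=camera_params('wrist');im=snapshot('wrist');cv2.imwrite('pics/w18.png',im[:,:,::-1]);pickle.dump((P,p,R),open('w18.pkl','wb'))
im=snapshot('side');cv2.imwrite('pics/d18.png',im[:,:,::-1])
im=snapshot('scene');cv2.imwrite('pics/s18.png',im[:,:,::-1])
```

```text
[0.43508059 0.36284108 0.25867137] [0.16789087 0.05547952 0.60953121] 0.056409929773148994 23.6
```

View pics/w18.png

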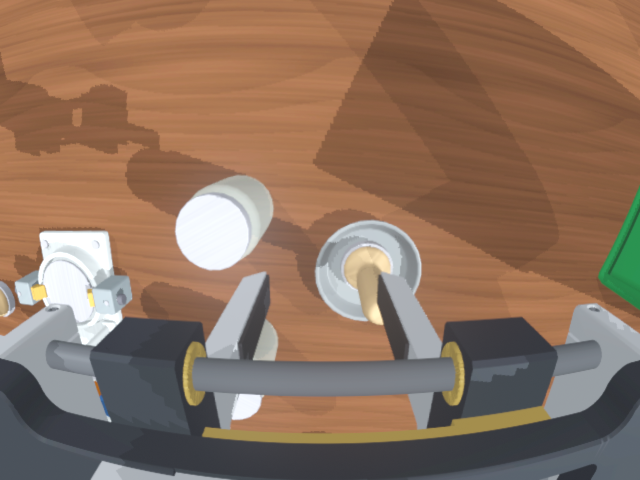

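View pics/d18.png

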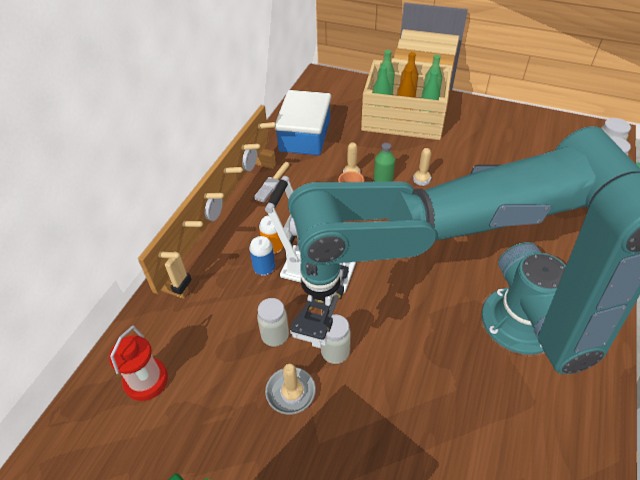

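View pics/s18.png

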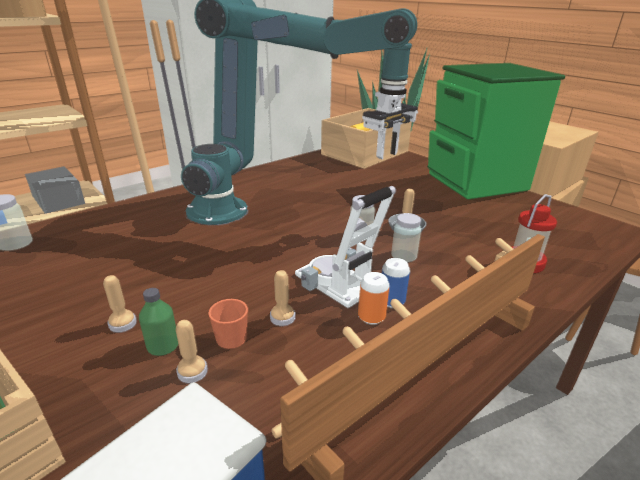

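Run:
```python
from h import *
import pickle
P,p,R=pickle.load(open('w18.pkl','rb'))
print('dish rim',onz('wrist',368.5,271,.024,P),'disc',onz('wrist',366.5,269,.014,P))
print(robot.close_job())
```

```text
dish rim [0.49952863 0.41715594 0.024     ] disc [0.50076067 0.41611417 0.014     ]
the job is handed in; nothing more can be done
None
```

The job is handed in at about 23.8 s of the 72 s allowed. It reports no verdict, so the results below are my own checks.

- **Crusher arm:** I swung it back until it stalled at its stop, at about 1.84 rad. In the last pictures it is still leaning back.
- **Ejector plate:** I took the tamper nearest the base, held it upright (tool tilt about 0.01 rad), and pressed the plate down centred until it bottomed at about 25 N. After I lifted off, the side and wrist pictures showed the plate down and level with both brass catches over it.
- **Tamper in dish:** I lowered it onto the dish floor, felt light contact, let go and backed off. It stands upright, within about 2 mm of the dish's centre.
- **Dish and surroundings:** The dish moved 2 mm or less. In the last pictures the jars, cans, bottle and pot look unmoved. The gripper was clear of everything, with wrist force near zero.

**What disagreed:** On the first half of the arm swing, the path I planned was off by about 1 cm and put roughly 35–40 N on the wrist, well under the 120 N limit. I opened the fingers, let the handle settle, and finished the swing with the fingers loosely around it.

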